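# Stand up and sort the angle brackets

### The arm

A 7-joint arm with a two-finger parallel gripper is mounted at the origin on a cart in front of the work surface, level with it; the furniture and walls round the work are solid. World frame = base frame: x ahead of the robot, y to its left, z up, the work surface at z = 0. Lengths are in m, angles in rad, forces in N, time in s.
With the tool pointing down it reaches from about 0.35 to 0.775 m from the base axis. Payload 3.1 kg.
Tool frame: the origin (TCP) lies at the very end of the fingers, on their centre line; the grasp point (between the pads) lies 19 mm behind it; z points along the fingers, y is the direction in which the jaws open and shut (so a half turn about z gives the same grasp; the last joint's range is limited). The gripper opens to 85 mm and grips with 20 to 120 N. Pads are 22 mm wide; open, the fingers measure 114 mm over their backs; the gripper's body (76 mm by 85 mm) begins 54 mm behind the grasp point. The pads swing forward as they close: fully open they stand 13 mm farther back than shut.
Start: joints at [1.299, 0.311, 0.014, 1.512, -0.004, 1.319, -0.027], TCP at [0.125, -0.536, 0.231] pointing down, gripper open.
Joint ranges: [-2.7, 2.7], [-0.3, 1.91], [-1.27, 1.3], [0.12, 2.57], [-1.44, 4.58], [0.2, 2.03], [-3.05, 3.05]. Speed limits (rad/s): [2.79, 2.79, 3.14, 3.14, 3.14, 3.14, 3.14].

### API

Orientations are given as [roll, pitch, yaw] about the fixed x, y, z axes, in that order (R = Rz(yaw) Ry(pitch) Rx(roll)).
In Python, from station import manip, optics gives the robot as it stands.
- The arm moves only by the shell command python3 -m inch 'ROWS'. ROWS is JSON, a list of rows, each a list of 7 numbers: the turn, a rotation vector about the tool's x, y, z in degrees, then the shift along the tool's x, y, z in m, then the gripper's target within -1 to 1 (fully open at 1, half-way at 0, shut at -1). In form: [[ax, ay, az, tx, ty, tz, gripper], ...]. A call has 1 to 20 rows; each row is the pose to reach, as a shift and turn from the pose commanded when the call began, along the tool's axes at that moment; what a row does not reach only later rows make up. A row lasts 1/8 s, in which the tool goes at most 62.5 mm and 10.7 degrees, less where a joint would pass 70% of its speed; a pose out of reach is approached as far as the arm can. A call with a gripper value outside its range is refused whole. The fingers move at their own pace and stop on an object; the grip force is fixed at half the most. Time passes only in rows, so rows that repeat a pose let the fingers close. It gives the time, the measured TCP pose, the force and the opening at its end, in the units of the state.
- manip.get_obs(): the state, without advancing time (a new reading comes with each control period).
- optics.grab_frame(name): name is "scene" or "top" or "wrist"; returns the picture (420x560x3 uint8, red, green, blue); there is no depth.
- optics.get_calibration(name): a dict with "fx", "fy", "cx", "cy" (pixels), "dist_coeffs" ([k1, k2, p1, p2, k3] as OpenCV has them; the pictures are not rectified), "R" (3x3) and "t" (3): a world point X has camera coordinates R X + t. Camera axes: x right, y down, z forward; pixel columns grow to the right and rows downward; lengths in m; the calibration is good to about 2 mm. A picture is of the moment at which its call begins: read the wrist's pose just before it. get_calibration takes no time and is no camera call; for the wrist camera it gives the pose at the moment of the call.
- manip.finish_job(): hands the job in, once; it reports no verdict.
The state is a dict: "time": time; "q": joint angles; "dq": joint speeds; "joint_efforts": joint torques, N m; "tcp_pos": TCP position; "tool_rot": TCP orientation; "wrist_force": force on the tool from outside, world axes, zero at the start; "moment": the same for the moment, N m; "finger_gap": finger opening in m.
Only numpy, scipy, OpenCV 4.12 (cv2) and the standard library are available. Lean on these libraries where they do the work, as an engineer would, in place of code of your own. Each camera call takes 0.05 s, during which the arm holds its last target.

### The job

Set out the aluminium angle brackets for fitting: tip each one that is here over its corner from its long leg onto its short leg, so that the long leg stands straight up, and range them by size on the two white boards, the large brackets in a row on the wide board and the small ones in a row on the narrow board. Each short leg shall lie flat and square across its board (the corner edge along the row, either way round), within the grey strip. Leave the beaker, the jar and the black bottle where they stand.

Things in the scene. Friction and masses are not known exactly. Their poses are not given: they have to be found in the camera images.
- large_1_mid (a point): large aluminium L, 270 g: long leg 88 mm, 8 thick; short leg 76, 16 thick; 54 wide; cheeks flush with its sides fill the corner 40 mm along each leg. x along corner edge, y from corner along long leg, z from corner along short leg. Point: mid-width, 20 mm along y from short leg's outer face, 38 mm along z from long leg's. Starts lying on long leg, its free end to the robot's left; standing on short leg y is up. May be absent
- large_2_mid (a point): large aluminium L, 270 g: long leg 88 mm, 8 thick; short leg 76, 16 thick; 54 wide; cheeks flush with its sides fill the corner 40 mm along each leg. x along corner edge, y from corner along long leg, z from corner along short leg. Point: mid-width, 20 mm along y from short leg's outer face, 38 mm along z from long leg's. Starts lying on long leg, its free end to the robot's left; standing on short leg y is up. May be absent
- small_1_mid (a point): small aluminium L, 180 g: long leg 66 mm, 8 thick; short leg 56, 16 thick; 54 wide; cheeks flush with its sides fill the corner 28 mm along each leg. x along corner edge, y from corner along long leg, z from corner along short leg. Point: mid-width, 20 mm along y from short leg's outer face, 28 mm along z from long leg's. Starts lying on long leg, its free end to the robot's left; standing on short leg y is up. May be absent
- small_2_mid (a point): small aluminium L, 180 g: long leg 66 mm, 8 thick; short leg 56, 16 thick; 54 wide; cheeks flush with its sides fill the corner 28 mm along each leg. x along corner edge, y from corner along long leg, z from corner along short leg. Point: mid-width, 20 mm along y from short leg's outer face, 28 mm along z from long leg's. Starts lying on long leg, its free end to the robot's left; standing on short leg y is up. May be absent
- wide_board_top (a point): wide white plastic board, 106 mm (x) by 172 mm (y) and 3 mm thick, fixed on the worktop, a flush grey strip 96 mm wide (x) and 160 mm long (y) in its top; the row runs along y. Point: centre of its top face, z up. The two boards lie end to end before the laptop and may change places
- narrow_board_top (a point): narrow white plastic board, 86 mm (x) by 172 mm (y) and 3 mm thick, fixed on the worktop, a flush grey strip 76 mm wide (x) and 160 mm long (y) in its top; the row runs along y. Point: centre of its top face, z up. The two boards lie end to end before the laptop and may change places
- beaker: clear beaker 62 mm wide, 76 mm tall, standing at the far side of the work; origin under its centre. Not to be disturbed
- jar: white jar 62 mm wide, 104 mm tall, standing at the far right of the work; origin under its centre. Not to be disturbed
- black_bottle: small black bottle 32 mm wide, 64 mm tall, standing at the right of the work; origin under its centre. Not to be disturbed
Not all that is in view belongs to the job. What is shaped like the part that bears small_1_mid but brown is not meant.

How it is judged:
By the outcome, as a careful person would: the job done as asked, in the order asked, and still so for the second after the job is handed in, with the robot touching nothing.
Of large_1, large_2, small_1, small_2 only 3 to 4 are there at a start; the rules pass over those that are not, and their reading is None.
At some moment in a run one of large_1, large_2, small_1, small_2 may be knocked a few centimetres aside while the robot is not near it.
It also fails if it takes over 210 s, if anything falls off the work surface, if the arm or the gripper's body presses on something with over 40 N, if the wrist force passes 120 N, or if a joint passes its speed limit or range.

## Working session

There is one attempt and no reset: what is moved stays moved. The work goes in short steps, Python scripts to look and compute and a shell command to move; the robot and the scene stay as the last step left them, time stands still between calls to the robot, and variables do not carry over. Pictures are saved under pics/ and viewed, and the job is handed in when it is done.

```bash
ls; mkdir -p pics; python3 - <<'E'
from station import manip, optics
import cv2
print(manip.get_obs())
for n in ["scene","top","wrist"]:
    im=optics.grab_frame(n); cv2.imwrite(f"pics/{n}0.png",im[:,:,::-1])
    print(n,optics.get_calibration(n))
E
```

```text
pics
{'time': 0.0, 'q': array([ 1.29929076,  0.31172249,  0.01399955,  1.51307481, -0.00441519,
        1.31922428, -0.0272029 ]), 'dq': array([-0.00151777, -0.00163764,  0.00050769, -0.00036968,  0.00138395,
        0.00134565, -0.00115039]), 'joint_efforts': array([-2.59208937e-04, -3.79911160e+01,  1.45823504e-01, -2.30590135e+01,
        1.22885939e-02,  1.35759957e-02,  1.53636574e-05]), 'tcp_pos': array([ 0.12512558, -0.53481037,  0.2302157 ]), 'tool_rot': array([-3.13919616e+00,  8.51661581e-05,  2.29868486e-01]), 'wrist_force': array([-0.70872592, -0.10487867,  0.90624988]), 'moment': array([ 0.03012236,  0.03027153, -0.00175525]), 'finger_gap': 0.08521912146799315}
scene {'fx': 498.2451461771577, 'fy': 498.2451461771577, 'cx': 273.7418995836506, 'cy': 205.5718087733002, 'dist_coeffs': array([-0.14745665,  0.        ,  0.        ,  0.        ,  0.        ]), 'R': array([[ 0.5910909 , -0.8064086 , -0.01779653],
       [-0.39500523, -0.27015785, -0.87805786],
       [ 0.70326554,  0.52604173, -0.47822346]]), 't': array([-0.55249791,  0.22643607,  1.19923171])}
top {'fx': 465.2265609615547, 'fy': 465.2265609615547, 'cx': 287.69675487304255, 'cy': 208.00880524150247, 'dist_coeffs': array([-0.00199805,  0.        ,  0.        ,  0.        ,  0.        ]), 'R': array([[ 0.02743099, -0.99951267,  0.01489831],
       [-0.98368229, -0.02964162, -0.17745568],
       [ 0.17781081, -0.00978742, -0.98401602]]), 't': array([-0.28526055,  0.57055634,  1.28913028])}
wrist {'fx': 354.56455773776753, 'fy': 354.56455773776753, 'cx': 275.62721694710086, 'cy': 212.03910008366927, 'dist_coeffs': array([-0.06141923,  0.        ,  0.        ,  0.        ,  0.        ]), 'R': array([[ 0.2278009 , -0.97370716, -0.00105453],
       [-0.92988281, -0.2178691 ,  0.29639673],
       [-0.28883337, -0.06653885, -0.95506433]]), 't': array([-0.54904416, -0.03715462,  0.37866129])}
```

View pics/scene0.png

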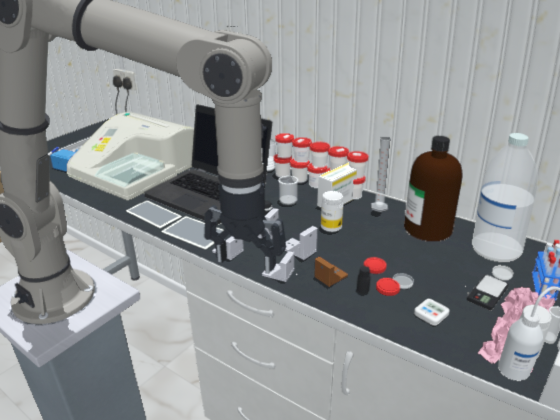

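View pics/top0.png

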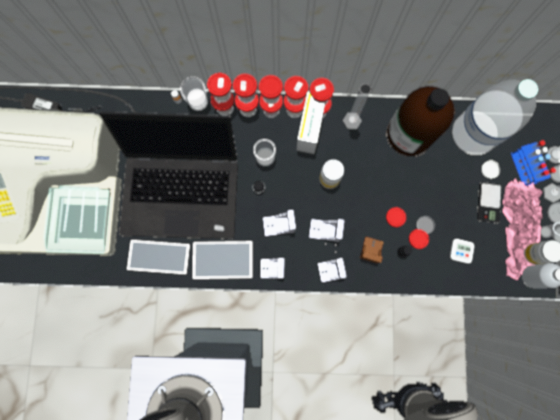

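View pics/wrist0.png

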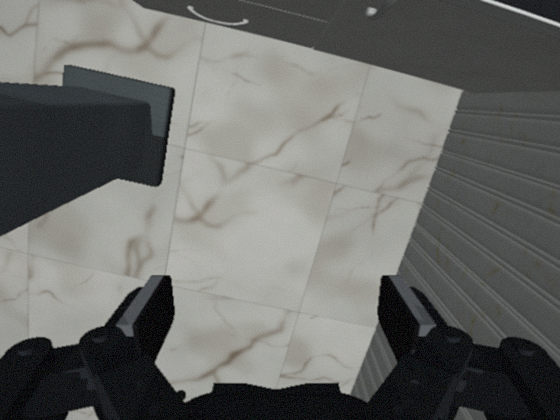

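```bash
python3 - <<'E'
import cv2
im=cv2.imread("pics/top0.png")
cv2.imwrite("pics/top0c.png",cv2.resize(im[195:295,115:395],None,fx=2.85,fy=2.85,interpolation=cv2.INTER_CUBIC)) 
im=cv2.imread("pics/scene0.png")
cv2.imwrite("pics/scene0c.png",cv2.resize(im[180:300,120:400],None,fx=2.85,fy=2.85,interpolation=cv2.INTER_CUBIC)) 
E
```

```text
(no output)
```

View pics/top0c.png

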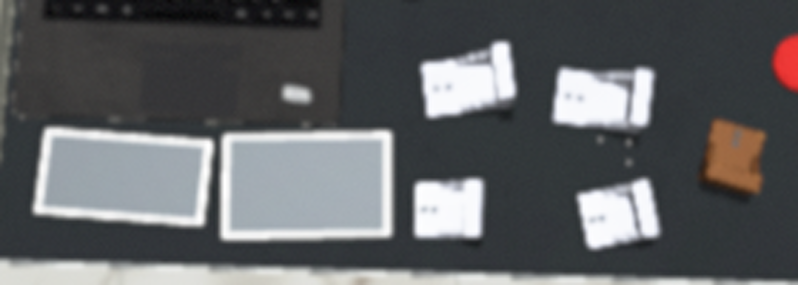

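View pics/scene0c.png

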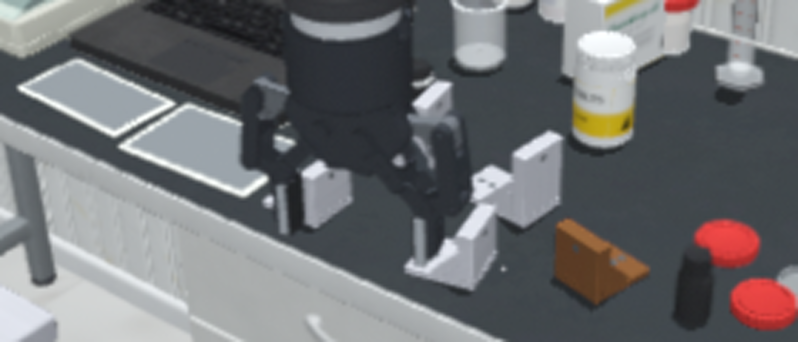

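```bash
cat > h.py <<'E'
import numpy as np, cv2
from station import manip, optics
from scipy.spatial.transform import Rotation as Ro
def ray(cal,uv):
    K=np.array([[cal['fx'],0,cal['cx']],[0,cal['fy'],cal['cy']],[0,0,1]])
    p=cv2.undistortPoints(np.array(uv,float).reshape(-1,1,2),K,np.array(cal['dist_coeffs'])).reshape(-1,2)
    d=np.c_[p,np.ones(len(p))]@cal['R']
    return -cal['R'].T@cal['t'],d
def onz(cal,uv,z):
    c,d=ray(cal,uv); return c+d*((z-c[2])/d[:,2])[:,None]
def proj(cal,X):
    K=np.array([[cal['fx'],0,cal['cx']],[0,cal['fy'],cal['cy']],[0,0,1]])
    r,_=cv2.Rodrigues(np.array(cal['R'])); return cv2.projectPoints(np.array(X,float).reshape(-1,1,3),r,np.array(cal['t']),K,np.array(cal['dist_coeffs']))[0].reshape(-1,2)
def snap(n,f):
    cal=optics.get_calibration(n); im=optics.grab_frame(n)[:,:,::-1].copy(); cv2.imwrite(f,im); return cal,im
E
python3 - <<'E'
from h import *
print([a for a in dir(manip) if a[0]!='_'],[a for a in dir(optics) if a[0]!='_'])
cal=optics.get_calibration("top"); im=cv2.imread("pics/top0.png")
hsv=cv2.cvtColor(im,cv2.COLOR_BGR2HSV)
m=((hsv[:,:,2]>150)&(hsv[:,:,1]<60)).astype('uint8')
m[:195]=0;m[285:]=0;m[:,:115]=0;m[:,400:]=0
cs,_=cv2.findContours(m,cv2.RETR_EXTERNAL,cv2.CHAIN_APPROX_NONE)
for c in cs:
    if cv2.contourArea(c)<100: continue
    w=onz(cal,c.reshape(-1,2),0.004)[:,:2]
    r=cv2.minAreaRect((w*1000).astype(np.float32)); 
    print(cv2.boundingRect(c),np.round(np.array(r[0])),np.round(r[1]),round(r[2],1))
# grey strip
m=((abs(hsv[:,:,2].astype(int)-165)<25)).astype('uint8')
E
```

```text
['PlanningError', 'finish_job', 'get_obs'] ['get_calibration', 'grab_frame']
(318, 258, 28, 24) [ 408. -403.] [58. 77.] 13.3
(260, 258, 25, 20) [ 409. -228.] [55. 70.] 1.6
(192, 241, 61, 38) [429. -81.] [108. 176.] 1.7
(127, 240, 63, 34) [432. 106.] [176.  89.] 87.3
(309, 219, 35, 21) [ 528. -385.] [ 60. 102.] 1.1
(263, 210, 33, 26) [ 542. -244.] [ 60. 102.] 17.0
```

```bash
cat >> h.py <<'E'
def rel(target_pos, R_t):
    """row from current measured pose to target; R_t 3x3"""
    o=manip.get_obs(); R0=Ro.from_euler('xyz',o['tool_rot']).as_matrix()
    rv=np.degrees(Ro.from_matrix(R0.T@R_t).as_rotvec()); t=R0.T@(np.array(target_pos)-o['tcp_pos'])
    return np.round(rv,2),np.round(t,4)
def tool(heading_deg, tilt_deg, flip=1):
    """z axis tilted from down by tilt toward heading; jaw axis horizontal, perpendicular to heading"""
    h=np.radians(heading_deg);t=np.radians(tilt_deg)
    hv=np.array([np.cos(h),np.sin(h),0]); z=np.sin(t)*hv-np.cos(t)*np.array([0,0,1.])
    x=flip*(np.cos(t)*hv+np.sin(t)*np.array([0,0,1.])); return np.c_[x,np.cross(z,x),z]
E
python3 - <<'E'
from h import *
cal=optics.get_calibration("wrist");o=manip.get_obs()
R0=Ro.from_euler('xyz',o['tool_rot']).as_matrix()
print(R0.round(3)); c=-cal['R'].T@cal['t'];print(c,R0.T@(c-o['tcp_pos']),(R0.T@cal['R'].T).round(3))
print(rel([0.42,-0.32,0.30],tool(0,0)))
print(rel([0.42,-0.32,0.30],tool(-90,30)))
E
```

```text
[[ 0.974  0.228 -0.   ]
 [ 0.228 -0.974  0.002]
 [-0.    -0.002 -1.   ]]
[ 0.19989333 -0.51750739  0.37207942] [ 0.07672809 -0.00026905 -0.14160102] [[-0.    -0.955 -0.296]
 [ 1.    -0.     0.001]
 [-0.001 -0.296  0.955]]
(array([-1.000e-01,  1.000e-02,  1.317e+01]), array([ 0.3361, -0.1423, -0.0693]))
(array([-27.  ,  21.45, 100.51]), array([ 0.3361, -0.1423, -0.0693]))
```

```bash
python3 -c "
from h import *
print(rel([0.48,-0.31,0.25],tool(0,0)))"
```

```text
(array([-1.000e-01,  1.000e-02,  1.317e+01]), array([ 0.3968, -0.1383, -0.0193]))
```

```bash
python3 -m inch '[[0,0,13.2,0.4,-0.138,-0.02,1],[0,0,13.2,0.4,-0.138,-0.02,1],[0,0,13.2,0.4,-0.138,-0.02,1],[0,0,13.2,0.4,-0.138,-0.02,1],[0,0,13.2,0.4,-0.138,-0.02,1],[0,0,13.2,0.4,-0.138,-0.02,1],[0,0,13.2,0.4,-0.138,-0.02,1],[0,0,13.2,0.4,-0.138,-0.02,1],[0,0,13.2,0.4,-0.138,-0.02,1],[0,0,13.2,0.4,-0.138,-0.02,1]]'
python3 - <<'E'
from h import *
cal,im=snap("wrist","pics/w1.png"); np.save("w1.npy",cal,allow_pickle=True)
E
```

```text
time: 1.4
tcp_pos: [0.4817, -0.3118, 0.2511]
tool_rot: [3.141, 0.001, -0.004]
wrist_force: [-0.3, 0.1, 0.1]
finger_gap: 0.0853
```

View pics/w1.png

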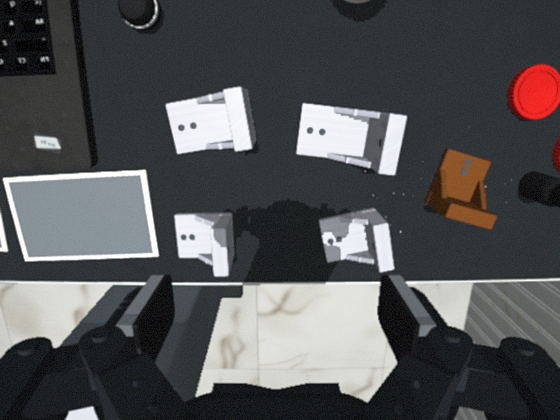

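```bash
python3 - <<'E'
import cv2
im=cv2.imread("pics/w1.png")
c=im[70:290,150:420]
c=cv2.resize(c,None,fx=2.7,fy=2.7,interpolation=cv2.INTER_CUBIC)
for i in range(0,270,20): cv2.putText(c,str(150+i),(int(i*2.7),8),0,0.3,(0,255,255),1); cv2.line(c,(int(i*2.7),10),(int(i*2.7),14),(0,255,255),1)
for i in range(0,220,20): cv2.putText(c,str(70+i),(0,int(i*2.7)+4),0,0.3,(0,255,255),1)
cv2.imwrite("pics/w1c.png",c)
E
```

```text
(no output)
```

View pics/w1c.png

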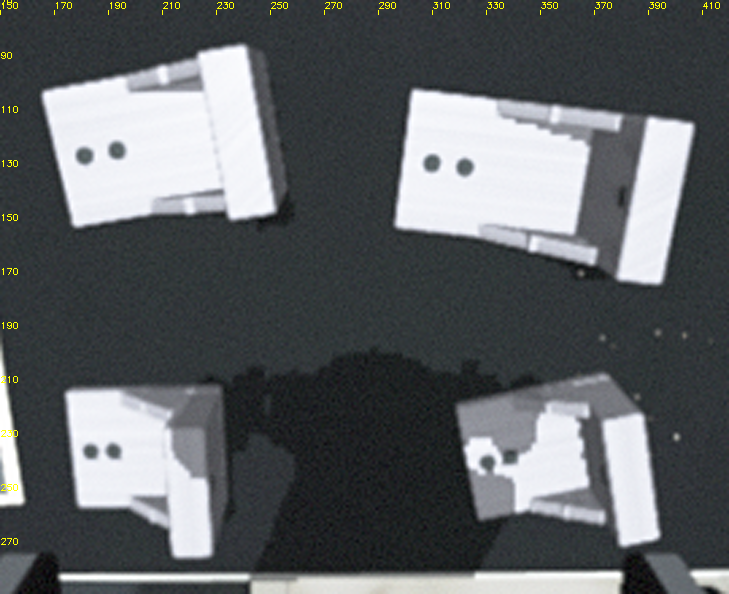

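```bash
python3 - <<'E'
from h import *
cal=np.load("w1.npy",allow_pickle=True).item()
D={'L1':(.088,.076,[(165.9,104.1),(177.4,154.1)],[(223.7,88.9),(241.5,86.7),(252.6,148.9),(234.8,151.5)]),
'L2':(.088,.076,[(302.6,103),(296.3,154.8)],[(390,113.3),(406.7,115.6),(394.8,175.2),(378.5,173)]),
'S1':(.066,.056,[(174.1,214.8),(178.9,257.8)],[(214.1,276.3),(228.9,276.3)]),
'S2':(.066,.056,[(319.3,219.6),(327.4,262.6)],[(372.6,225.6),(387.4,222.6),(394.1,270),(379.6,272.6)])}
for k,(a,h,f,t) in D.items():
    F=onz(cal,f,.008)[:,:2]; T=onz(cal,t,h)[:,:2]
    e=F[0]-F[1]; w=np.linalg.norm(e); ang=np.degrees(np.arctan2(-e[0]*0+ -e[0]*0+e[1],e[0]))
    print(k,'free',F.round(4).tolist(),'w',w.round(4),'edge ang from +x',ang.round(1))
    print('   top',T.round(4).tolist(),'mid',T.mean(0).round(4))
    if len(T)==4:
        e2=T[0]-T[3]; e3=T[1]-T[2]; print('   w',np.linalg.norm(e2).round(4),'ang',np.degrees(np.arctan2(e2[1],e2[0])).round(1),np.degrees(np.arctan2(e3[1],e3[0])).round(1))
        d=T[1:3].mean(0)-F.mean(0); print('  length',np.linalg.norm(d).round(4),'dir',np.degrees(np.arctan2(d[1],d[0])).round(1))
E
```

```text
L1 free [[0.5578, -0.197], [0.5052, -0.2051]] w 0.0532 edge ang from +x 8.7
   top [[0.5698, -0.2679], [0.5714, -0.2831], [0.5187, -0.2914], [0.5165, -0.2755]] mid [ 0.5441 -0.2794]
   w 0.0538 ang 8.1 8.9
  length 0.0873 dir -81.0
L2 free [[0.5577, -0.3402], [0.5036, -0.3343]] w 0.0544 edge ang from +x -6.3
   top [[0.5494, -0.4115], [0.5476, -0.4264], [0.4946, -0.4205], [0.4967, -0.4053]] mid [ 0.5221 -0.4159]
   w 0.0531 ang -6.6 -6.3
  length 0.0868 dir -96.3
S1 free [[0.4359, -0.1954], [0.3822, -0.1962]] w 0.0537 edge ang from +x 0.9
   top [[0.3827, -0.2462], [0.3827, -0.2619]] mid [ 0.3827 -0.2541]
S2 free [[0.4294, -0.3616], [0.3753, -0.3731]] w 0.0553 edge ang from +x 12.0
   top [[0.4388, -0.4096], [0.442, -0.4245], [0.3889, -0.4366], [0.386, -0.4214]] mid [ 0.4139 -0.423 ]
   w 0.0541 ang 12.6 12.9
  length 0.0646 dir -78.3
```

```bash
python3 -c "
from h import *
print(rel([0.43,-0.10,0.15],tool(0,45)));print(rel([0.43,-0.10,0.15],tool(0,55)))"
```

```text
(array([ 0.13, 45.06, -0.2 ]), array([-0.0525, -0.2116,  0.1011]))
(array([ 0.15, 55.06, -0.19]), array([-0.0525, -0.2116,  0.1011]))
```

```bash
python3 -m inch '[[0,15,0,-0.0525,-0.07,0,1],[0,30,0,-0.0525,-0.14,0.05,1],[0,45,0,-0.0525,-0.2116,0.1,1],[0,45,0,-0.0525,-0.2116,0.1,1],[0,45,0,-0.0525,-0.2116,0.1,1],[0,45,0,-0.0525,-0.2116,0.1,1],[0,45,0,-0.0525,-0.2116,0.1,1],[0,45,0,-0.0525,-0.2116,0.1,1],[0,45,0,-0.0525,-0.2116,0.1,1],[0,45,0,-0.0525,-0.2116,0.1,1]]'; python3 -c "
from h import *
print(manip.get_obs()['q'])
print(rel([0.43,-0.10,0.15],tool(0,45)));print(rel([0.43,-0.10,0.05],tool(0,45)))"
```

```text
time: 2.7
tcp_pos: [0.4315, -0.0996, 0.1541]
tool_rot: [-3.14, -0.781, -0.003]
wrist_force: [-0.1, -0.3, -0.4]
finger_gap: 0.0856
[ 0.28448392 -0.19817128  0.13251312  2.56922783 -1.4388444   0.27051517
  0.18170189]
(array([ 0.01,  0.23, -0.13]), array([-0.0039,  0.0004,  0.0019]))
(array([ 0.01,  0.23, -0.13]), array([-0.0744,  0.0005,  0.0729]))
```

```bash
cat >> h.py <<'E'
def bpt(corner,edge,y,z):
    a=np.radians(edge+90); return np.array([corner[0]+y*np.cos(a),corner[1]+y*np.sin(a),z])
def grasp(corner,edge,y,z,tilt,back=0,flip=1):
    R=tool(edge-90,tilt,flip); p=bpt(corner,edge,y,z)-back*R[:,2]; return p,R
E
python3 -c "
from h import *
p,R=grasp((.545,-.2872),8.7,.009,.012,55,.15)
print(p,rel(p,R))"
```

```text
[ 0.52505281 -0.15684454  0.09803647] (array([-62.22,   8.51,  52.33]), array([0.0271, 0.0572, 0.1057]))
```

```bash
python3 -c "
from h import *
p,R=grasp((.545,-.2872),8.7,.009,.012,55,.15)
print(p,rel(p+[0,0,.1],R))"
```

```text
[ 0.52505281 -0.15684454  0.09803647] (array([-62.22,   8.51,  52.33]), array([0.0975, 0.057 , 0.0347]))
```

```bash
python3 -m inch '[[-8,1,6.5,0.05,0.03,0.018,1],[-16,2,13,0.0975,0.057,0.035,1],[-24,3.3,20,0.0975,0.057,0.035,1],[-32,4.4,27,0.0975,0.057,0.035,1],[-40,5.5,34,0.0975,0.057,0.035,1],[-48,6.6,40.4,0.0975,0.057,0.035,1],[-56,7.7,47,0.0975,0.057,0.035,1],[-62.2,8.5,52.3,0.0975,0.057,0.035,1],[-62.2,8.5,52.3,0.0975,0.057,0.035,1],[-62.2,8.5,52.3,0.0975,0.057,0.035,1],[-62.2,8.5,52.3,0.0975,0.057,0.035,1],[-62.2,8.5,52.3,0.0975,0.057,0.035,1]]'; python3 -c "
from h import *
print(manip.get_obs()['q'])
p,R=grasp((.545,-.2872),8.7,.009,.012,55,.05)
print(rel(p,R))
p,R=grasp((.545,-.2872),8.7,.009,.012,55,.15)
print(rel(p,R))"
```

```text
time: 4.2
tcp_pos: [0.4828, -0.1201, 0.161]
tool_rot: [-3.13, -0.562, -0.469]
wrist_force: [0.0, 0.7, -0.0]
finger_gap: 0.0855
[ 1.36091462 -0.05687173 -1.22952478  2.24002072  0.31050007  0.40229942
 -2.17351894]
(array([-38.4 ,  21.3 ,  39.55]), array([0.0221, 0.0822, 0.1552]))
(array([-38.4 ,  21.3 ,  39.55]), array([0.0124, 0.0147, 0.0821]))
```

```bash
python3 -c "
from h import *
p,R=grasp((.545,-.2872),8.7,.009,.012,55,.15)
print(rel(p+[0,0,.1],R))"
```

```text
(array([-38.4 ,  21.3 ,  39.55]), array([ 0.0657,  0.0137, -0.0026]))
```

```bash
python3 -m inch '[[-9.5,5.3,10,0.0657,0.0137,-0.0026,1],[-19,10.6,20,0.0657,0.0137,-0.0026,1],[-28.5,16,30,0.0657,0.0137,-0.0026,1],[-38.4,21.3,39.5,0.0657,0.0137,-0.0026,1],[-38.4,21.3,39.5,0.0657,0.0137,-0.0026,1],[-38.4,21.3,39.5,0.0657,0.0137,-0.0026,1],[-38.4,21.3,39.5,0.0657,0.0137,-0.0026,1],[-38.4,21.3,39.5,0.0657,0.0137,-0.0026,1],[-38.4,21.3,39.5,0.0657,0.0137,-0.0026,1],[-38.4,21.3,39.5,0.0657,0.0137,-0.0026,1]]'; python3 -c "
from h import *
print(manip.get_obs()['q'])
p,R=grasp((.545,-.2872),8.7,.009,.012,55,.05)
print(rel(p,R))
p,R=grasp((.545,-.2872),8.7,.009,.012,55,.15)
print(rel(p,R))"
```

```text
time: 5.45
tcp_pos: [0.5176, -0.163, 0.1605]
tool_rot: [2.986, -0.625, -0.867]
wrist_force: [0.3, -0.5, -2.5]
finger_gap: 0.0854
[-0.7324277   0.24481917  0.71166698  2.05434165  0.65491891  0.75115644
 -2.99785   ]
(array([-13.9 ,  16.86,  23.62]), array([-0.0134,  0.0115,  0.1415]))
(array([-13.9 ,  16.86,  23.62]), array([-0.0364, -0.0174,  0.0486]))
```

```bash
python3 -c "
from h import *
p,R=grasp((.545,-.2872),8.7,.009,.012,55,.15)
print(rel(p+[0,0,.08],R))"
```

```text
(array([-13.9 ,  16.86,  23.62]), array([ 0.0104, -0.0074, -0.0155]))
```

```bash
python3 -m inch '[[-4.5,5.5,8,0.01,-0.007,-0.015,1],[-9,11,16,0.01,-0.007,-0.015,1],[-13.9,16.9,23.6,0.01,-0.007,-0.015,1],[-13.9,16.9,23.6,0.01,-0.007,-0.015,1],[-13.9,16.9,23.6,0.01,-0.007,-0.015,1],[-13.9,16.9,23.6,0.01,-0.007,-0.015,1],[-13.9,16.9,23.6,0.01,-0.007,-0.015,1],[-13.9,16.9,23.6,0.01,-0.007,-0.015,1]]'; python3 -c "
from h import *
print(manip.get_obs()['q'])
p,R=grasp((.545,-.2872),8.7,.009,.012,55,.15)
print(rel(p+[0,0,.08],R))
print(rel(p+[0,0,.08],tool(-81.3,55,-1)))"
```

```text
time: 6.45
tcp_pos: [0.5481, -0.1652, 0.1666]
tool_rot: [3.083, -0.927, -1.365]
wrist_force: [0.5, 0.6, -1.0]
finger_gap: 0.0854
[-1.10707583  0.89729335  1.2987223   1.87158342  0.09383542  0.80662539
 -3.04717224]
(array([0.85, 1.83, 1.87]), array([ 0.0015,  0.0218, -0.0159]))
(array([  -2.85,    1.33, -178.11]), array([ 0.0015,  0.0218, -0.0159]))
```

```bash
cat > kin.py <<'E'
import numpy as np
from scipy.spatial.transform import Rotation as Ro
from scipy.optimize import least_squares
import itertools
data=[([1.29929076,0.31172249,0.01399955,1.51307481,-0.00441519,1.31922428,-0.0272029],[.12513,-.53481,.23022],[-3.1392,0,.22987]),
([0.28448392,-0.19817128,0.13251312,2.56922783,-1.4388444,0.27051517,0.18170189],[.4315,-.0996,.1541],[-3.14,-.781,-.003]),
([1.36091462,-0.05687173,-1.22952478,2.24002072,0.31050007,0.40229942,-2.17351894],[.4828,-.1201,.161],[-3.13,-.562,-.469]),
([-0.7324277,0.24481917,0.71166698,2.05434165,0.65491891,0.75115644,-2.99785],[.5176,-.163,.1605],[2.986,-.625,-.867]),
([-1.10707583,0.89729335,1.2987223,1.87158342,0.09383542,0.80662539,-3.04717224],[.5481,-.1652,.1666],[3.083,-.927,-1.365])]
def fk(q,s,d,off):
    R=Ro.from_euler('z',off[0]);p=np.array([0,0,d[0]])
    ax='zyzyzyz'
    for i in range(7):
        R=R*Ro.from_euler(ax[i],s[i]*q[i])
        if i==1: p=p+R.apply([0,0,0])
        if i==2: p=p+R.apply([0,0,d[1]])
        if i==4: p=p+R.apply([0,0,d[2]])
        if i==6: p=p+R.apply([0,0,d[3]])
    R=R*Ro.from_euler('z',off[1]); return R,p
if __name__=="__main__":
    best=[]
    for s in itertools.product([1,-1],repeat=7):
        if s[1]==-1: continue
        for o0 in (0,np.pi):
          for o1 in (0,np.pi/2,np.pi,-np.pi/2):
            e=0
            for q,p,r in data:
                R,_=fk(q,s,[0,0,0,0],(o0,o1)); e+=(R.inv()*Ro.from_euler('xyz',r)).magnitude()
            best.append((e,s,o0,o1))
    best.sort(key=lambda a:a[0]); 
    for b in best[:4]: print(b)
    e,s,o0,o1=best[0]
    # linear in d
    A=[];y=[]
    for q,p,r in data:
        base=fk(q,s,[0]*4,(o0,o1))[1]
        A.append(np.c_[tuple(fk(q,s,np.eye(4)[k],(o0,o1))[1] for k in range(4))]);y.append(p)
    A=np.vstack(A);y=np.hstack(y); d,res,_,_=np.linalg.lstsq(A,y,rcond=None); print(d,(A@d-y).round(4))
E
python3 kin.py
```

```text
(0.0014678713076808545, (-1, 1, -1, 1, -1, 1, -1), 0, 1.5707963267948966)
(2.830230195032395, (-1, 1, -1, 1, -1, 1, 1), 0, 1.5707963267948966)
(3.4174649813759177, (-1, 1, -1, -1, -1, -1, -1), 3.141592653589793, -1.5707963267948966)
(4.009347993940927, (1, 1, -1, -1, 1, -1, -1), 3.141592653589793, 1.5707963267948966)
[0.25373376 0.47189155 0.42132331 0.3657695 ] [ 0.0171  0.0018  0.001   0.0083  0.0149 -0.0001  0.0181  0.0044 -0.0003
 -0.0076  0.0121 -0.0006 -0.0112  0.0045 -0.0001]
```

```bash
cat > kfit.py <<'E'
from kin import *
S=(-1,1,-1,1,-1,1,-1)
def frames(q):
    R=Ro.identity();out=[R]
    for i,a in enumerate('zyzyzyz'):
        R=R*Ro.from_euler(a,S[i]*q[i]); out.append(R)
    return out
def cols(q,spec):
    F=frames(q); return np.array([F[j].as_matrix()[:,k] for j,k in spec]).T
base=[(0,2),(3,2),(5,2),(7,2)]
import sys
for extra in [[(0,0)],[(0,0),(0,1)],[(1,1)],[(3,1)],[(3,1),(5,1)],[(3,0)],[(3,0),(5,0)],[(1,0)],[(1,0),(0,0)],[(5,1)],[(7,0),(7,1)],[(1,1),(3,1),(5,1)]]:
    sp=base+extra
    A=np.vstack([cols(q,sp) for q,_,_ in data]);y=np.hstack([p for _,p,_ in data])
    d=np.linalg.lstsq(A,y,rcond=None)[0]; print(extra,d.round(4),'rms',np.sqrt(np.mean((A@d-y)**2)).round(5))
E
python3 kfit.py
```

```text
[(0, 0)] [ 0.252   0.491   0.4278  0.3813 -0.0155] rms 0.00776
[(0, 0), (0, 1)] [ 0.2454  0.4875  0.4213  0.3731 -0.0085 -0.0073] rms 0.00729
[(1, 1)] [ 0.2514  0.4719  0.4179  0.3651 -0.0163] rms 0.0007
[(3, 1)] [ 0.2377  0.4841  0.4197  0.3639 -0.0143] rms 0.0057
[(3, 1), (5, 1)] [ 0.2377  0.4841  0.4198  0.3637 -0.0163  0.0026] rms 0.00562
[(3, 0)] [ 0.2534  0.477   0.4245  0.3697 -0.0048] rms 0.00922
[(3, 0), (5, 0)] [ 0.2527  0.4802  0.4231  0.3759 -0.0071 -0.0033] rms 0.00918
[(1, 0)] [ 0.2515  0.4758  0.423   0.3663 -0.0032] rms 0.00916
[(1, 0), (0, 0)] [ 0.2503  0.4938  0.429   0.3815 -0.0024 -0.0153] rms 0.0077
[(5, 1)] [ 0.246   0.4775  0.42    0.3655 -0.0088] rms 0.00795
[(7, 0), (7, 1)] [ 0.2685  0.4853  0.4184  0.3912 -0.0033 -0.0159] rms 0.00789
[(1, 1), (3, 1), (5, 1)] [ 2.494e-01  4.736e-01  4.179e-01  3.649e-01 -1.500e-02 -1.700e-03
 -4.000e-04] rms 2e-05
```

```bash
cat > ik.py <<'E'
from kfit import *
import io
SP=base+[(1,1),(3,1),(5,1)]
A=np.vstack([cols(q,SP) for q,_,_ in data]);y=np.hstack([p for _,p,_ in data]);DD=np.linalg.lstsq(A,y,rcond=None)[0]
LO=np.array([-2.7,-.3,-1.27,.12,-1.44,.2,-3.05]);HI=np.array([2.7,1.91,1.3,2.57,4.58,2.03,3.05])
def FK(q):
    F=frames(q); return cols(q,SP)@DD,(F[7]*Ro.from_euler('z',np.pi/2)).as_matrix()
def IK(p,R,seed,lm=0.0):
    f=lambda q:(lambda P,Q:np.r_[(P-p)*10,3*Ro.from_matrix(Q.T@R).as_rotvec()])(*FK(q))
    r=least_squares(f,np.clip(seed,LO+lm+1e-3,HI-lm-1e-3),bounds=(LO+lm,HI-lm),xtol=1e-10,max_nfev=60)
    return r.x,np.linalg.norm(r.fun)
def best(p,R,n=12,rng=np.random.default_rng(0),seeds=()):
    out=None
    for k in range(n):
        s=seeds[k] if k<len(seeds) else LO+.1+(HI-LO-.2)*rng.random(7)
        for lm in (0.25,0.1,0.03):
            q,e=IK(p,R,s,lm)
            if e<1e-3:
                m=min((q-LO).min(),(HI-q).min())
                if out is None or m>out[0]: out=(m,q)
                break
    return out
E
sed -i 's/^for extra/if __name__=="__main__":\n  for extra/; s/^    sp=base/      sp=base/;s/^    A=np.vs/      A=np.vs/;s/^    d=np.lin/      d=np.lin/' kfit.py
cat > t.py <<'E'
from ik import *
from h import tool,grasp
B={'L1':((.545,-.2872),8.7),'L2':((.5211,-.4235),-6.3),'S1':((.41,-.2618),.9),'S2':((.4155,-.4305),12.4)}
for flip in (1,-1):
  for tl in (35,45,55,65):
    s=f'flip {flip} grasp tilt {tl}: '
    for k,(c,e) in B.items():
        p,R=grasp(c,e,.009,.012,tl,0,flip); b=best(p,R,8); s+=f'{k} {b[0]:.2f} ' if b else f'{k} -- '
    for by in (-.036,-.126,.151,.061):
        for hd in (0,180):
          R=tool(hd,90-tl,flip); b=best(np.array([.43+(.025 if hd==0 else -.025),by,.015]),R,8); s+=f'| {by},{hd}: '+(f'{b[0]:.2f}' if b else '--')
    print(s,flush=True)
E
time python3 t.py
```

```text
flip 1 grasp tilt 35: L1 0.27 L2 0.28 S1 0.40 S2 0.46 | -0.036,0: --| -0.036,180: 0.24| -0.126,0: --| -0.126,180: 0.24| 0.151,0: --| 0.151,180: 0.24| 0.061,0: --| 0.061,180: 0.23
flip 1 grasp tilt 45: L1 0.63 L2 0.66 S1 0.37 S2 0.35 | -0.036,0: --| -0.036,180: 0.43| -0.126,0: --| -0.126,180: 0.42| 0.151,0: --| 0.151,180: 0.42| 0.061,0: --| 0.061,180: 0.42
flip 1 grasp tilt 55: L1 0.62 L2 0.76 S1 0.37 S2 0.30 | -0.036,0: --| -0.036,180: 0.61| -0.126,0: 0.04| -0.126,180: 0.60| 0.151,0: 0.10| 0.151,180: 0.60| 0.061,0: --| 0.061,180: 0.60
flip 1 grasp tilt 65: L1 0.60 L2 0.81 S1 0.41 S2 0.25 | -0.036,0: 0.10| -0.036,180: 0.81| -0.126,0: 0.13| -0.126,180: 0.73| 0.151,0: 0.11| 0.151,180: 0.80| 0.061,0: 0.03| 0.061,180: 0.81
Still running in the background as job /tmp/bash_jobs.1000/6a2a9e94f5ee (pid 963). You'll get a notice when it ends.
```

```bash
pkill -f t.py; python3 - <<'E'
from h import *
import cv2
im=cv2.imread("pics/top0.png")[70:250,90:270]; cv2.imwrite("pics/lt.png",cv2.resize(im,None,fx=3.2,fy=3.2,interpolation=cv2.INTER_CUBIC))
E
```

View pics/lt.png

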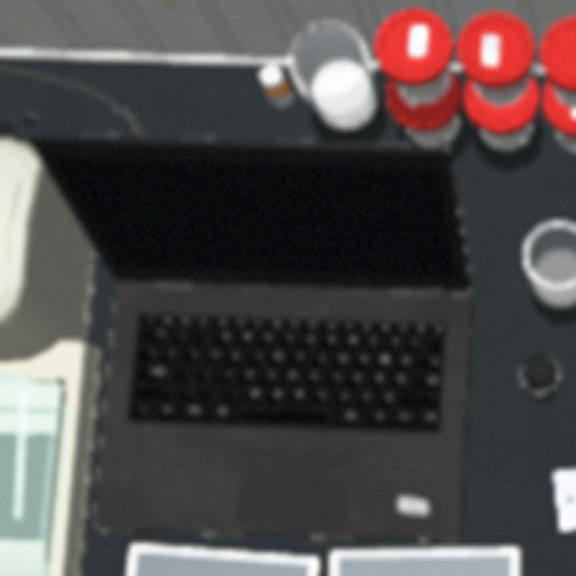

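```bash
python3 - <<'E'
from h import *
a=optics.get_calibration("top");b=optics.get_calibration("scene")
c1,d1=ray(a,[(230.6,117.5)]);c2,d2=ray(b,[(270.5,125)])
d1=d1[0];d2=d2[0];M=np.c_[d1,-d2];s=np.linalg.lstsq(M,c2-c1,rcond=None)[0];print(c1+s[0]*d1,c2+s[1]*d2)
print(onz(a,[(236,160)],.02))
print(onz(a,[(97,231),(237,237)],.02) if 0 else onz(a,[(120,235),(234,238)],.02))
E
```

```text
[ 0.77788455 -0.11351234  0.234965  ] [ 0.77468854 -0.10971001  0.23421023]
[[ 0.72655914 -0.10954022  0.02      ]]
[[ 0.4899695   0.2169416   0.02      ]
 [ 0.4908824  -0.11482282  0.02      ]]
```

```bash
cat > t2.py <<'E'
from ik import *
from h import tool,grasp
B={'L1':((.545,-.2872),8.7),'L2':((.5211,-.4235),-6.3),'S1':((.41,-.2618),.9),'S2':((.4155,-.4305),12.4)}
np.set_printoptions(precision=2,suppress=True)
for flip in (1,-1):
    for k in ('L1','S2'):
        c,e=B[k]
        p,R=grasp(c,e,.009,.012,55,0,flip); b=best(p,R,5); print(flip,k,b,flush=True)
    for by in (-.036,):
        R=tool(180,35,flip); b=best(np.array([.405,by,.015]),R,5);print(flip,by,b,flush=True)
E
timeout 300 python3 t2.py
```

```text
1 L1 (np.float64(0.1034954497375491), array([-0.86,  1.21,  1.17,  1.99, -0.21,  0.38, -2.95]))
1 S2 (np.float64(0.13775435839661893), array([-0.39,  0.87,  0.87,  2.31,  2.28,  0.34,  1.23]))
1 -0.036 (np.float64(0.36742607248417936), array([ 0.59,  0.94, -0.9 ,  1.59,  0.52,  1.57,  1.1 ]))
-1 L1 (np.float64(0.6260561864294496), array([ 0.32,  0.82, -0.51,  1.94,  1.54,  1.31, -1.07]))
-1 S2 (np.float64(0.2881392900552968), array([ 0.44,  0.65, -0.15,  2.28,  1.95,  0.94, -1.28]))
-1 -0.036 (np.float64(0.6142145758775455), array([-0.12,  0.73,  0.23,  1.62, -0.1 ,  1.42, -1.43]))
```

```bash
cat > plan.py <<'E'
from ik import *
from h import tool,grasp,manip
np.set_printoptions(precision=3,suppress=True)
def rows(qs,every=1,g=1,P0=None):
    """rows relative to first FK"""
    p0,R0=FK(qs[0]) if P0 is None else P0
    for q in qs[1:]:
        p,R=FK(q); rv=np.degrees(Ro.from_matrix(R0.T@R).as_rotvec()); t=R0.T@(p-p0)
        print('['+','.join(f'{v:.1f}' for v in rv)+','+','.join(f'{v:.3f}' for v in t)+']', 'w',p.round(3))
def lin(a,b,n): return [a+(b-a)*k/n for k in range(n+1)]
E
python3 - <<'E'
from plan import *
q0=manip.get_obs()['q']
p,R=grasp((.545,-.2872),8.7,.009,.012,55,.12)
qg,e=IK(p,R,np.array([.32,.82,-.51,1.94,1.54,1.31,2.07]),.1); print(qg,e)
qm=np.array([.3,.35,0,1.6,.2,1.19,.4]); print(FK(qm))
rows(lin(q0,qm,16))
print(); rows(lin(qm,qg,10))
E
```

```text
[ 0.13   0.671 -0.519  1.947  1.306  1.388  2.122] 0.004984457885834283
(array([ 0.504, -0.244,  0.181]), array([[-0.177,  0.983, -0.046],
       [ 0.97 ,  0.167, -0.179],
       [-0.168, -0.077, -0.983]]))
[-2.6,-3.8,-12.7,-0.014,0.009,0.024] w [ 0.54  -0.177  0.142]
[-3.9,-8.2,-25.1,-0.026,0.018,0.043] w [ 0.532 -0.187  0.121]
[-4.0,-12.8,-37.2,-0.037,0.026,0.059] w [ 0.524 -0.194  0.102]
[-2.8,-17.5,-49.1,-0.047,0.033,0.071] w [ 0.517 -0.199  0.088]
[-0.4,-22.0,-60.6,-0.054,0.039,0.080] w [ 0.511 -0.203  0.077]
[3.3,-26.0,-71.8,-0.059,0.043,0.086] w [ 0.507 -0.205  0.07 ]
[8.0,-29.3,-82.6,-0.061,0.046,0.089] w [ 0.504 -0.207  0.066]
[13.7,-31.7,-93.2,-0.060,0.048,0.090] w [ 0.502 -0.209  0.066]
[20.2,-32.9,-103.4,-0.056,0.049,0.089] w [ 0.502 -0.211  0.07 ]
[27.2,-32.9,-113.4,-0.049,0.050,0.087] w [ 0.502 -0.213  0.077]
[34.6,-31.5,-123.0,-0.039,0.050,0.083] w [ 0.503 -0.216  0.087]
[42.1,-28.6,-132.5,-0.026,0.050,0.078] w [ 0.504 -0.22   0.101]
[49.3,-24.3,-141.7,-0.009,0.050,0.072] w [ 0.505 -0.225  0.117]
[56.1,-18.5,-150.9,0.009,0.051,0.066] w [ 0.506 -0.231  0.136]
[62.1,-11.3,-159.8,0.030,0.053,0.058] w [ 0.505 -0.237  0.158]
[-66.0,2.8,165.6,0.053,0.056,0.049] w [ 0.504 -0.244  0.181]

[5.6,-2.3,-16.7,0.012,-0.015,0.023] w [ 0.487 -0.239  0.158]
[11.3,-4.0,-33.6,0.020,-0.027,0.041] w [ 0.473 -0.237  0.14 ]
[17.0,-5.2,-50.5,0.025,-0.035,0.055] w [ 0.463 -0.236  0.126]
[23.0,-5.9,-67.4,0.028,-0.039,0.066] w [ 0.458 -0.235  0.115]
[29.1,-6.3,-84.2,0.030,-0.038,0.073] w [ 0.458 -0.234  0.107]
[35.6,-6.3,-100.9,0.033,-0.031,0.079] w [ 0.464 -0.232  0.1  ]
[42.5,-6.1,-117.3,0.038,-0.019,0.083] w [ 0.475 -0.226  0.095]
[50.1,-5.8,-133.2,0.045,-0.003,0.085] w [ 0.49  -0.216  0.09 ]
[58.5,-5.4,-148.6,0.057,0.018,0.086] w [ 0.508 -0.201  0.085]
[68.1,-5.1,-163.1,0.074,0.042,0.086] w [ 0.529 -0.181  0.081]
```

```bash
cat >> plan.py <<'E'
def rows2(qs,pos,n_tr,P0=None):
    """rotation from joint path, position straight to pos in n_tr rows"""
    o=manip.get_obs(); p0=o['tcp_pos'];R0=Ro.from_euler('xyz',o['tool_rot']).as_matrix()
    for k,q in enumerate(qs[1:]):
        R=FK(q)[1]; rv=np.degrees(Ro.from_matrix(R0.T@R).as_rotvec()); t=R0.T@((np.array(pos)-p0)*min(1,(k+1)/n_tr))
        print('['+','.join(f'{v:.0f}' for v in rv)+','+','.join(f'{v:.3f}' for v in t)+',1],',end='')
    print()
E
python3 - <<'E'
from plan import *
q0=manip.get_obs()['q']
rows2(lin(q0,np.array([.3,.35,0,1.6,.2,1.19,.2]),19),[.50,-.2,.27],5)
E
```

```text
[-2,-3,-10,0.019,0.011,-0.008,1],[-4,-7,-20,0.039,0.023,-0.016,1],[-4,-11,-30,0.058,0.034,-0.024,1],[-4,-14,-39,0.078,0.045,-0.032,1],[-3,-18,-49,0.097,0.057,-0.039,1],[-1,-22,-58,0.097,0.057,-0.039,1],[2,-25,-66,0.097,0.057,-0.039,1],[5,-28,-75,0.097,0.057,-0.039,1],[10,-31,-83,0.097,0.057,-0.039,1],[14,-33,-92,0.097,0.057,-0.039,1],[20,-34,-100,0.097,0.057,-0.039,1],[25,-34,-108,0.097,0.057,-0.039,1],[31,-33,-115,0.097,0.057,-0.039,1],[37,-31,-123,0.097,0.057,-0.039,1],[43,-29,-130,0.097,0.057,-0.039,1],[49,-25,-137,0.097,0.057,-0.039,1],[54,-21,-145,0.097,0.057,-0.039,1],[59,-15,-152,0.097,0.057,-0.039,1],[63,-9,-159,0.097,0.057,-0.039,1],
```

```bash
python3 -m inch '[[-2,-3,-10,0.02,0.01,-0.01,1],[-4,-7,-20,0.04,0.02,-0.02,1],[-4,-11,-30,0.06,0.03,-0.025,1],[-4,-14,-39,0.08,0.045,-0.03,1],[-3,-18,-49,0.097,0.057,-0.039,1],[-1,-22,-58,0.097,0.057,-0.039,1],[2,-25,-66,0.097,0.057,-0.039,1],[5,-28,-75,0.097,0.057,-0.039,1],[10,-31,-83,0.097,0.057,-0.039,1],[14,-33,-92,0.097,0.057,-0.039,1],[20,-34,-100,0.097,0.057,-0.039,1],[25,-34,-108,0.097,0.057,-0.039,1],[31,-33,-115,0.097,0.057,-0.039,1],[37,-31,-123,0.097,0.057,-0.039,1],[43,-29,-130,0.097,0.057,-0.039,1],[49,-25,-137,0.097,0.057,-0.039,1],[54,-21,-145,0.097,0.057,-0.039,1],[59,-15,-152,0.097,0.057,-0.039,1],[63,-9,-159,0.097,0.057,-0.039,1],[63,-9,-159,0.097,0.057,-0.039,1]]'
python3 - <<'E'
from plan import *
q0=manip.get_obs()['q'];print(q0)
p,R=grasp((.545,-.2872),8.7,.009,.012,55,.12)
qg,e=IK(p,R,np.array([.32,.82,-.51,1.94,1.54,1.31,2.07]),.1); print(qg,e)
rows2(lin(q0,qg,18),p+[0,0,.1],18)
rows2(lin(q0,qg,6)[-2:],p,1)
E
```

```text
time: 8.95
tcp_pos: [0.4993, -0.2005, 0.2703]
tool_rot: [-3.097, 0.184, 1.55]
wrist_force: [0.7, 0.5, -0.1]
finger_gap: 0.0855
[-0.163  0.278  0.499  1.511  0.058  1.374  0.283]
[ 0.13   0.671 -0.519  1.947  1.306  1.388  2.122] 0.004984457885834283
[3,-3,-9,0.002,0.002,0.005,1],[7,-5,-19,0.004,0.004,0.009,1],[11,-7,-28,0.006,0.005,0.014,1],[15,-8,-38,0.008,0.007,0.018,1],[18,-10,-47,0.010,0.009,0.023,1],[22,-11,-57,0.012,0.011,0.028,1],[26,-11,-67,0.014,0.013,0.032,1],[30,-12,-77,0.016,0.015,0.037,1],[34,-12,-86,0.018,0.016,0.041,1],[38,-12,-96,0.020,0.018,0.046,1],[42,-12,-106,0.022,0.020,0.051,1],[46,-12,-116,0.024,0.022,0.055,1],[50,-12,-126,0.026,0.024,0.060,1],[54,-12,-135,0.028,0.026,0.064,1],[58,-12,-145,0.030,0.027,0.069,1],[62,-12,-155,0.032,0.029,0.074,1],[66,-12,-164,0.034,0.031,0.078,1],[-66,12,159,0.036,0.033,0.083,1],
[-66,12,159,0.054,0.037,0.181,1],
```

```bash
python3 -m inch '[[3,-3,-9,0.002,0.002,0.005,1],[7,-5,-19,0.004,0.004,0.009,1],[11,-7,-28,0.006,0.005,0.014,1],[15,-8,-38,0.008,0.007,0.018,1],[18,-10,-47,0.01,0.009,0.023,1],[22,-11,-57,0.012,0.011,0.028,1],[26,-11,-67,0.014,0.013,0.032,1],[30,-12,-77,0.016,0.015,0.037,1],[34,-12,-86,0.018,0.016,0.041,1],[38,-12,-96,0.02,0.018,0.046,1],[42,-12,-106,0.022,0.02,0.051,1],[46,-12,-116,0.024,0.022,0.055,1],[50,-12,-126,0.026,0.024,0.06,1],[54,-12,-135,0.028,0.026,0.064,1],[58,-12,-145,0.03,0.027,0.069,1],[62,-12,-155,0.032,0.029,0.074,1],[66,-12,-164,0.034,0.031,0.078,1],[-66,12,159,0.036,0.033,0.083,1],[-66,12,159,0.036,0.033,0.083,1]]'
python3 - <<'E'
from h import *
print(manip.get_obs()['q'].round(2))
for b in (.05,0):
    p,R=grasp((.545,-.2872),8.7,.009,.012,55,b); print(rel(p,R))
cal,im=snap("wrist","pics/w2.png");cal,im=snap("top","pics/t2.png")
E
```

```text
time: 11.32
tcp_pos: [0.5287, -0.1799, 0.1793]
tool_rot: [-3.139, -0.966, -1.415]
wrist_force: [-0.5, 0.1, 0.9]
finger_gap: 0.0852
[-0.28  0.43  0.01  1.92  1.05  1.23  2.42]
(array([-0.34, -0.37,  0.12]), array([-0.0808,  0.0007,  0.127 ]))
(array([-0.34, -0.37,  0.12]), array([-0.0811,  0.001 ,  0.177 ]))
```

View pics/w2.png

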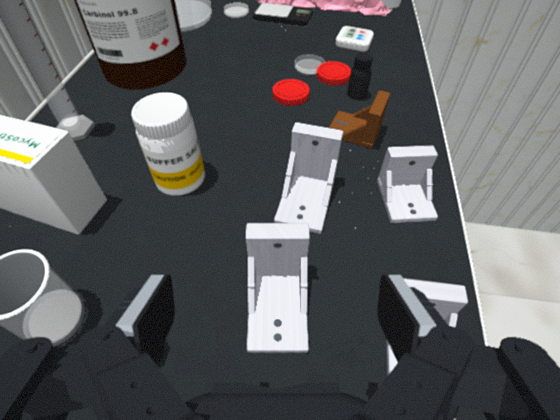

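```bash
python3 -m inch '[[0,0,0,-0.05,0,0.05,1],[0,0,0,-0.081,0.001,0.1,1],[0,0,0,-0.081,0.001,0.127,1],[0,0,0,-0.081,0.001,0.14,1],[0,0,0,-0.081,0.001,0.155,1],[0,0,0,-0.081,0.001,0.165,1],[0,0,0,-0.081,0.001,0.172,1],[0,0,0,-0.081,0.001,0.177,1],[0,0,0,-0.081,0.001,0.177,1]]'
python3 - <<'E'
from h import *
p,R=grasp((.545,-.2872),8.7,.009,.012,55,0); print(rel(p,R))
cal,im=snap("wrist","pics/w3.png");cal,im=snap("scene","pics/s3.png")
cv2.imwrite("pics/s3c.png",cv2.resize(im[150:300,140:380],None,fx=3,fy=3))
E
```

```text
time: 12.55
tcp_pos: [0.5449, -0.2785, 0.0125]
tool_rot: [-3.14, -0.967, -1.412]
wrist_force: [0.3, -0.2, 0.7]
finger_gap: 0.0857
(array([-0.4 , -0.38,  0.21]), array([-0.0006,  0.0012, -0.0001]))
```

View pics/w3.png

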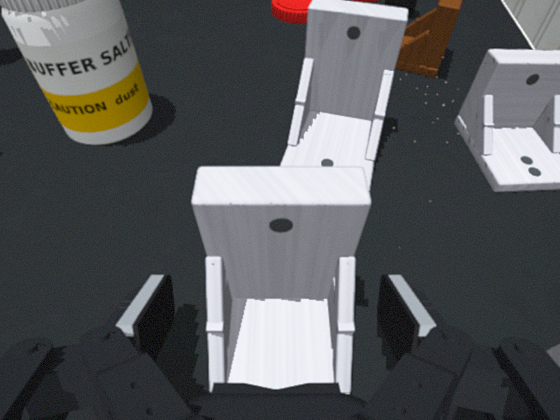

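View pics/s3c.png

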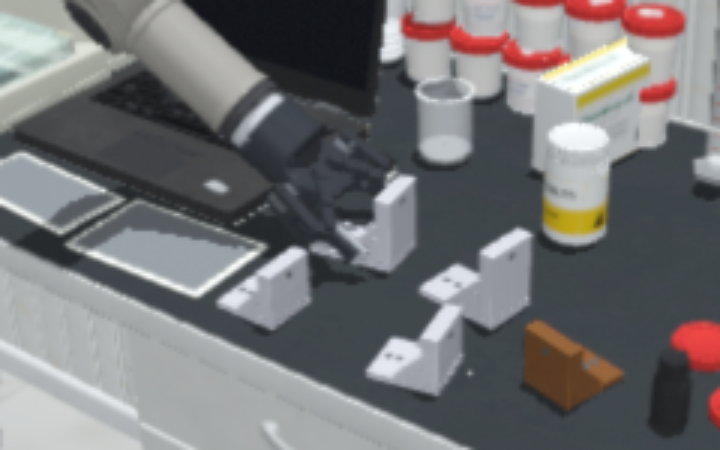

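```bash
python3 -m inch '[[0,0,0,0,0.001,0,-1],[0,0,0,0,0.001,0,-1],[0,0,0,0,0.001,0,-1],[0,0,0,0,0.001,0,-1],[0,0,0,0,0.001,0,-1],[0,0,0,0,0.001,0,-1]]'
python3 - <<'E'
from h import *
cal,im=snap("wrist","pics/w4.png")
E
```

```text
time: 13.4
tcp_pos: [0.5439, -0.2785, 0.0127]
tool_rot: [-3.14, -0.967, -1.412]
wrist_force: [-1.5, 2.5, 4.5]
finger_gap: 0.0534
```

View pics/w4.png

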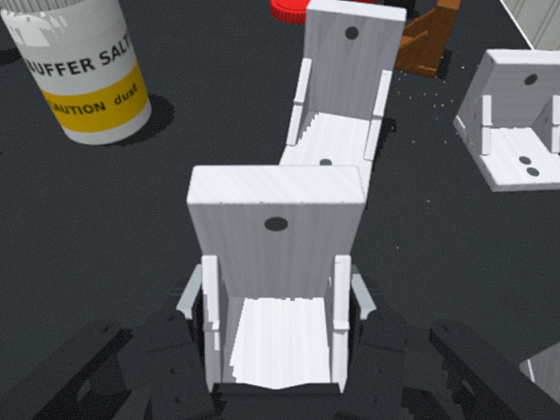

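```bash
python3 -m inch '[[0,0,0,0.01,0,-0.007,-1],[0,0,0,0.04,0,-0.028,-1],[0,0,0,0.08,0,-0.056,-1],[0,0,0,0.12,0,-0.085,-1],[0,0,0,0.16,0,-0.113,-1],[0,0,0,0.16,0,-0.113,-1]]'
python3 - <<'E'
from h import *
cal,im=snap("wrist","pics/w5.png"); print(manip.get_obs()['q'].round(2))
def quad(im,cal,roi,z):
    hsv=cv2.cvtColor(im,cv2.COLOR_BGR2HSV); x0,y0,x1,y1=roi
    v=hsv[y0:y1,x0:x1,2]; m=(v>115).astype('uint8')
    cs,_=cv2.findContours(m,cv2.RETR_EXTERNAL,cv2.CHAIN_APPROX_NONE); c=max(cs,key=cv2.contourArea)
    w=onz(cal,c.reshape(-1,2)+[x0,y0],z)[:,:2]*1000
    r=cv2.minAreaRect(w.astype(np.float32)); print(roi,np.round(r[0],1),np.round(r[1],1),round(r[2],1))
    q=cv2.approxPolyDP(c,6,True).reshape(-1,2)+[x0,y0]; W=onz(cal,q,z)[:,:2]; print(W.round(4).tolist())
ct=optics.get_calibration("top"); t=cv2.imread("pics/top0.png")
quad(t,ct,(120,236,190,280),.003); quad(t,ct,(190,236,257,284),.003)
quad(cv2.imread("pics/w1.png"),np.load("w1.npy",allow_pickle=True).item(),(3,160,166,276),.003)
E
```

```text
time: 14.2
tcp_pos: [0.5452, -0.2771, 0.2128]
tool_rot: [-3.123, -0.967, -1.427]
wrist_force: [0.9, 0.4, -2.4]
finger_gap: 0.0532
[-0.14  0.38  0.09  1.9   1.11  1.1   2.57]
(120, 236, 190, 280) [432.1 107. ] [178.   93.2] 87.4
[[0.4779, 0.1922], [0.3902, 0.1933], [0.3864, 0.0216], [0.4741, 0.0215]]
(190, 236, 257, 284) [429.  -81.3] [113.1 176.6] 3.3
[[0.4854, -0.1665], [0.4805, 0.0042], [0.3725, 0.0032], [0.3773, -0.1681]]
(3, 160, 166, 276) [431.3 -82.1] [107.9 173.5] 2.6
[[0.4871, -0.1656], [0.4811, 0.0046], [0.376, 0.0019], [0.3822, -0.1695]]
```

View pics/w5.png

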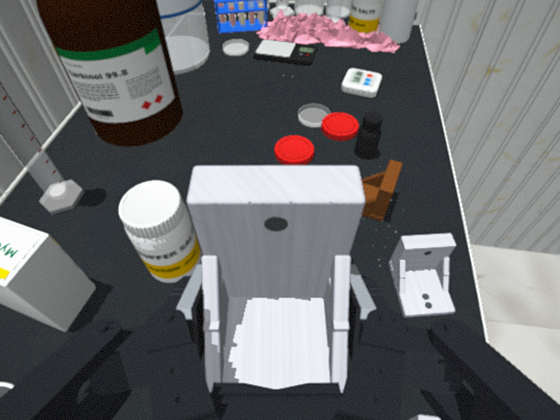

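```bash
cat >> plan.py <<'E'
def place(center,yaw,h,yb,zb,tilt,dz=0,flip=1,bt=.003,head=180):
    """center of footprint, yaw of board deg; h short-leg length"""
    R=tool(head+yaw,tilt,flip); hd=np.radians(head+yaw); zd=-np.array([np.cos(hd),np.sin(hd)])
    c=np.array(center)+(zb-h/2)*zd; return np.array([c[0],c[1],bt+yb+dz]),R
def plan_to(p,R,n,ntr=None,seed=None,g='-1'):
    o=manip.get_obs();q0=o['q']; c=[]
    for s in ([q0] if seed is None else [seed,q0]):
        for lm in (.3,.15,.05):
            q,e=IK(p,R,s,lm)
            if e<2e-3: c.append((np.abs(q-q0).max(),q)); break
    q=c[0][1]; print('goal q',q,'d',(q-q0))
    p0=o['tcp_pos'];R0=Ro.from_euler('xyz',o['tool_rot']).as_matrix(); ntr=ntr or n; out=[]
    for k,qq in enumerate(lin(q0,q,n)[1:]):
        Rk=FK(qq)[1] if k<n-1 else R
        rv=np.degrees(Ro.from_matrix(R0.T@Rk).as_rotvec()); t=R0.T@((np.array(p)-p0)*min(1,(k+1)/ntr))
        out.append('['+','.join(f'{v:.1f}' for v in rv)+','+','.join(f'{v:.3f}' for v in t)+','+g+']')
    print(','.join(out))
E
python3 - <<'E'
from plan import *
p,R=place((.4294,-.037),2.0,.076,.009,.0127,34.6,.10); print(p)
plan_to(p,R,18,seed=np.array([-.1,.7,.2,1.6,-.1,1.4,1.7]))
E
```

```text
[ 0.404 -0.038  0.112]
goal q [-0.093  0.592  0.169  1.572 -0.031  1.586  1.691] d [ 0.051  0.209  0.081 -0.325 -1.138  0.483 -0.878]
[-3.2,-1.6,4.9,-0.013,0.006,-0.009,-1],[-6.4,-3.2,9.7,-0.025,0.011,-0.017,-1],[-9.8,-4.7,14.4,-0.038,0.017,-0.026,-1],[-13.2,-6.0,19.0,-0.050,0.022,-0.035,-1],[-16.7,-7.3,23.6,-0.063,0.028,-0.044,-1],[-20.3,-8.4,28.0,-0.076,0.034,-0.052,-1],[-23.9,-9.5,32.3,-0.088,0.039,-0.061,-1],[-27.7,-10.5,36.4,-0.101,0.045,-0.070,-1],[-31.5,-11.4,40.4,-0.113,0.050,-0.078,-1],[-35.4,-12.2,44.3,-0.126,0.056,-0.087,-1],[-39.3,-12.9,48.0,-0.138,0.061,-0.096,-1],[-43.4,-13.5,51.6,-0.151,0.067,-0.104,-1],[-47.5,-14.0,55.0,-0.164,0.073,-0.113,-1],[-51.7,-14.4,58.2,-0.176,0.078,-0.122,-1],[-55.9,-14.8,61.2,-0.189,0.084,-0.131,-1],[-60.2,-15.0,63.9,-0.201,0.089,-0.139,-1],[-64.6,-15.2,66.5,-0.214,0.095,-0.148,-1],[-69.0,-15.2,68.9,-0.227,0.101,-0.157,-1]
```

```bash
python3 -m inch '[[-3.2,-1.6,4.9,-0.013,0.006,-0.009,-1],[-6.4,-3.2,9.7,-0.025,0.011,-0.017,-1],[-9.8,-4.7,14.4,-0.038,0.017,-0.026,-1],[-13.2,-6,19,-0.05,0.022,-0.035,-1],[-16.7,-7.3,23.6,-0.063,0.028,-0.044,-1],[-20.3,-8.4,28,-0.076,0.034,-0.052,-1],[-23.9,-9.5,32.3,-0.088,0.039,-0.061,-1],[-27.7,-10.5,36.4,-0.101,0.045,-0.07,-1],[-31.5,-11.4,40.4,-0.113,0.05,-0.078,-1],[-35.4,-12.2,44.3,-0.126,0.056,-0.087,-1],[-39.3,-12.9,48,-0.138,0.061,-0.096,-1],[-43.4,-13.5,51.6,-0.151,0.067,-0.104,-1],[-47.5,-14,55,-0.164,0.073,-0.113,-1],[-51.7,-14.4,58.2,-0.176,0.078,-0.122,-1],[-55.9,-14.8,61.2,-0.189,0.084,-0.131,-1],[-60.2,-15,63.9,-0.201,0.089,-0.139,-1],[-64.6,-15.2,66.5,-0.214,0.095,-0.148,-1],[-69,-15.2,68.9,-0.227,0.101,-0.157,-1],[-69,-15.2,68.9,-0.227,0.101,-0.157,-1],[-69,-15.2,68.9,-0.227,0.101,-0.157,-1]]'
python3 - <<'E'
from plan import *
from h import *
print(manip.get_obs()['q'])
for dz in (.02,.0): print(rel(*place((.4294,-.037),2.0,.076,.009,.0127,34.6,dz)))
cal,im=snap("wrist","pics/w6.png");np.save("w6.npy",cal);cal,im=snap("scene","pics/s6.png")
cv2.imwrite("pics/s6c.png",cv2.resize(im[100:300,100:370],None,fx=2.9,fy=2.9))
E
```

```text
time: 16.75
tcp_pos: [0.4025, -0.0381, 0.1099]
tool_rot: [-3.137, -0.609, -3.107]
wrist_force: [-0.6, 0.0, -2.8]
finger_gap: 0.0528
[-0.08   0.594  0.147  1.574 -0.02   1.584  1.68 ]
(array([-0.23, -0.27, -0.02]), array([-0.046,  0.   ,  0.063]))
(array([-0.23, -0.27, -0.02]), array([-0.057,  0.001,  0.079]))
```

View pics/w6.png

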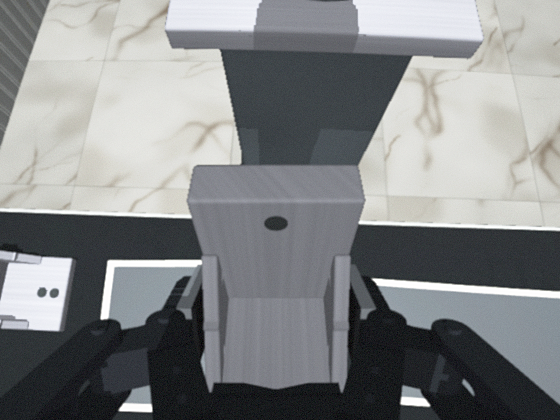

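View pics/s6c.png

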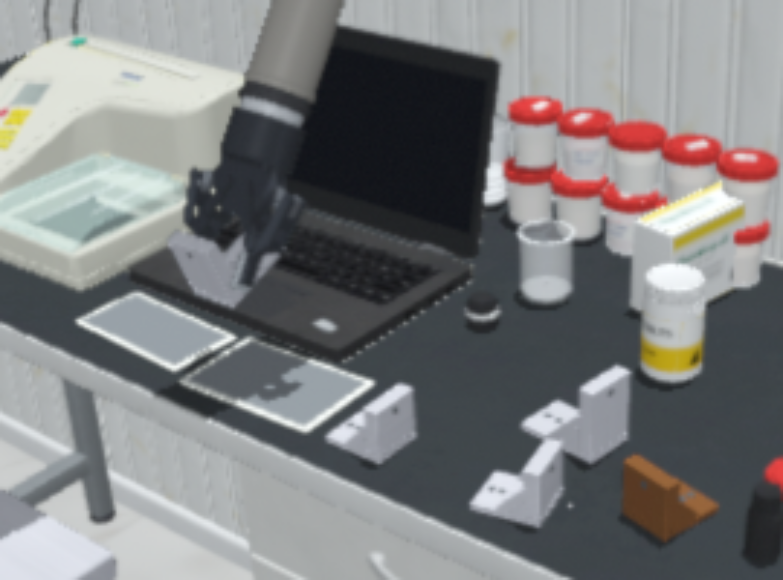

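```bash
python3 -m inch '[[0,0,10,0.01,0,-0.02,-1],[0,0,20,0.03,0,-0.04,-1],[0,0,30,0.03,0,-0.04,-1],[0,0,40,0.03,0,-0.04,-1],[0,0,50,0.03,0,-0.04,-1],[0,0,60,0.03,0,-0.04,-1],[0,0,70,0.03,0,-0.04,-1],[0,0,80,0.03,0,-0.04,-1],[0,0,90,0.03,0,-0.04,-1],[0,0,100,0.03,0,-0.04,-1],[0,0,110,0.03,0,-0.04,-1],[0,0,120,0.03,0,-0.04,-1],[0,0,130,0.03,0,-0.04,-1],[0,0,140,0.03,0,-0.04,-1],[0,0,150,0.03,0,-0.04,-1],[0,0,160,0.03,0,-0.04,-1],[0,0,170,0.03,0,-0.04,-1],[0,0,178,0.03,0,-0.04,-1],[0,0,178,0.03,0,-0.04,-1]]'
python3 - <<'E'
from plan import *
from h import *
print(manip.get_obs()['q'])
for dz in (.05,.015,.0): print(rel(*place((.4294,-.037),2.0,.076,.009,.0127,34.6,dz,flip=-1)))
cal,im=snap("wrist","pics/w7.png");np.save("w7.npy",cal)
E
```

```text
time: 19.23
tcp_pos: [0.4011, -0.0371, 0.1605]
tool_rot: [-3.12, 0.607, 0.08]
wrist_force: [1.0, -0.3, -3.4]
finger_gap: 0.0529
[-0.58   0.707  0.958  1.553 -0.309  1.736 -1.041]
(array([0.21, 0.22, 2.12]), array([0.059, 0.003, 0.079]))
(array([0.21, 0.22, 2.12]), array([0.079, 0.003, 0.108]))
(array([0.21, 0.22, 2.12]), array([0.087, 0.004, 0.12 ]))
```

View pics/w7.png

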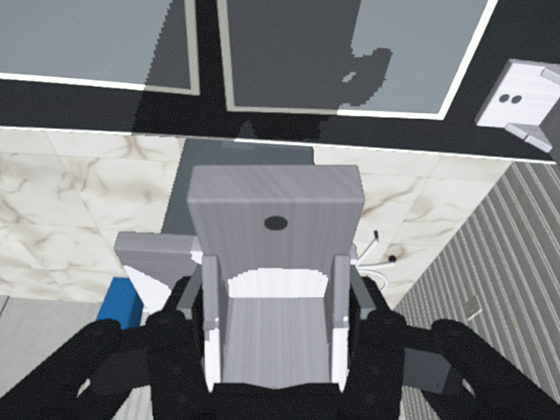

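```bash
python3 -m inch '[[0,0,2.1,0.03,0.003,0.04,-1],[0,0,2.1,0.059,0.003,0.079,-1],[0,0,2.1,0.079,0.003,0.108,-1],[0,0,2.1,0.082,0.003,0.113,-1],[0,0,2.1,0.084,0.003,0.116,-1],[0,0,2.1,0.0855,0.003,0.118,-1],[0,0,2.1,0.0855,0.003,0.118,-1]]'
python3 - <<'E'
from plan import *
from h import *
for dz in (.0,): print(rel(*place((.4294,-.037),2.0,.076,.009,.0127,34.6,dz,flip=-1)))
cal,im=snap("scene","pics/s8.png")
cv2.imwrite("pics/s8c.png",cv2.resize(im[180:270,120:300],None,fx=4.4,fy=4.4,interpolation=cv2.INTER_CUBIC))
E
```

```text
time: 20.15
tcp_pos: [0.4045, -0.0381, 0.0157]
tool_rot: [3.137, 0.606, 0.032]
wrist_force: [-0.8, -0.5, -3.0]
finger_gap: 0.053
(array([ 0.16,  0.1 , -0.13]), array([ 0.002, -0.   ,  0.003]))
```

View pics/s8c.png

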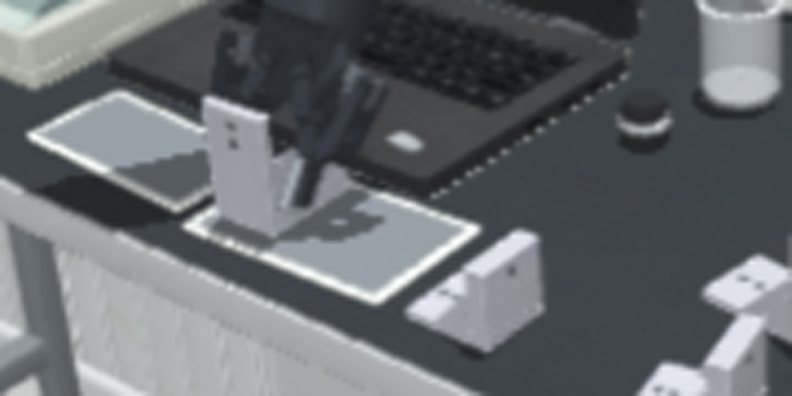

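```bash
python3 -m inch '[[0,0,0,0.001,0,0.0015,-1],[0,0,0,0.0018,0,0.0025,-1],[0,0,0,0.0024,0,0.0034,-1],[0,0,0,0.0024,0,0.0034,-1]]'
```

```text
time: 20.7
tcp_pos: [0.4038, -0.038, 0.0119]
tool_rot: [3.138, 0.608, 0.032]
wrist_force: [-0.2, 0.9, 6.7]
finger_gap: 0.0529
```

```bash
python3 -m inch '[[0,0,0,0.001,0,0.002,0.7],[0,0,0,0.001,0,0.002,0.7],[0,0,0,0.001,0,0.002,0.7],[0,0,0,0.001,0,0.002,0.7]]'; python3 -m inch '[[0,0,0,0,0,-0.015,0.7],[0,0,0,0,0,-0.04,0.7],[0,0,0,0,0,-0.08,0.7],[0,0,0,0,0,-0.12,0.7],[0,0,0,0,0,-0.12,0.7]]'
python3 - <<'E'
from h import *
print(manip.get_obs()['q'].round(2))
cal,im=snap("wrist","pics/w9.png");np.save("w9.npy",cal)
cal,im=snap("scene","pics/s9.png")
cv2.imwrite("pics/s9c.png",cv2.resize(im[180:300,120:360],None,fx=3.3,fy=3.3,interpolation=cv2.INTER_CUBIC))
E
```

```text
time: 21.2
tcp_pos: [0.4034, -0.0381, 0.0084]
tool_rot: [3.137, 0.608, 0.032]
wrist_force: [-0.2, 0.5, 0.9]
finger_gap: 0.0726
time: 21.82
tcp_pos: [0.4752, -0.0363, 0.1097]
tool_rot: [3.135, 0.6, 0.032]
wrist_force: [-0.3, 0.1, -0.1]
finger_gap: 0.0724
[-0.48  0.88  0.9   1.36 -0.41  1.75 -1.09]
```

View pics/w9.png

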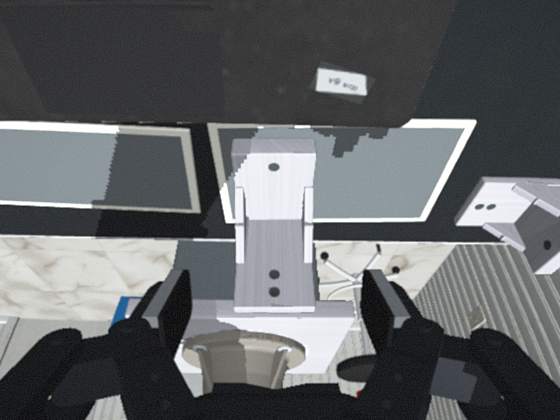

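View pics/s9c.png

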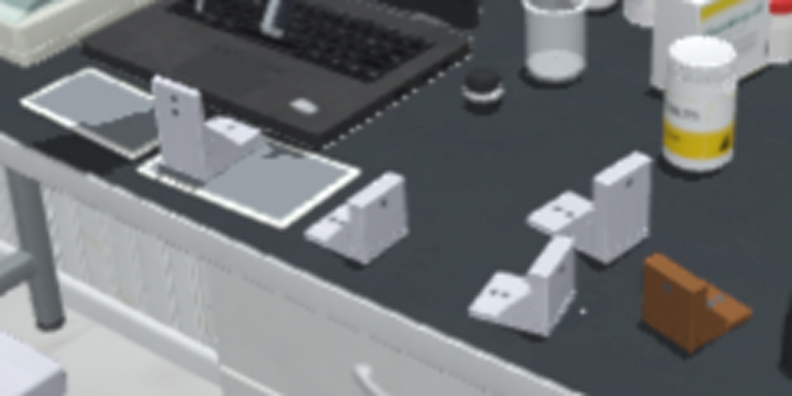

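```bash
python3 - <<'E'
from h import *
im=cv2.imread("pics/w9.png");cal=np.load("w9.npy",allow_pickle=True).item()
cv2.imwrite("pics/w9c.png",cv2.resize(im[110:240,100:300],None,fx=4,fy=4,interpolation=cv2.INTER_CUBIC))
cv2.imwrite("pics/w9d.png",cv2.resize(im[110:240,290:490],None,fx=4,fy=4,interpolation=cv2.INTER_CUBIC))
E
```

```text
(no output)
```

View pics/w9c.png

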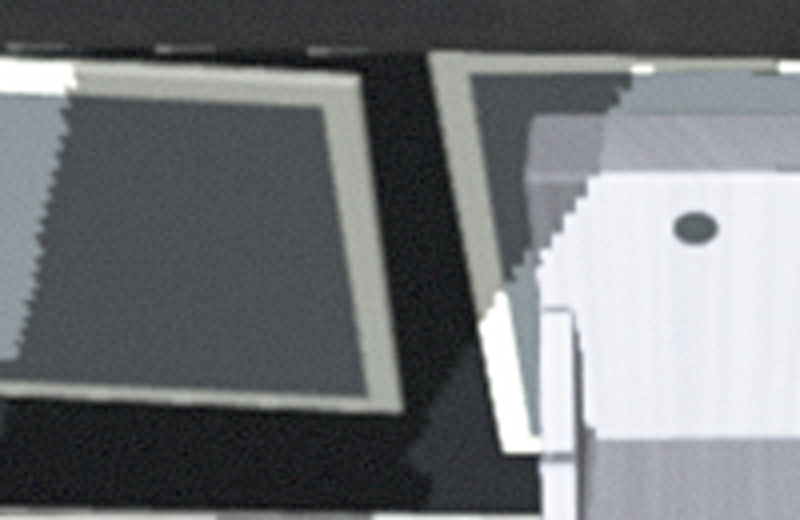

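View pics/w9d.png

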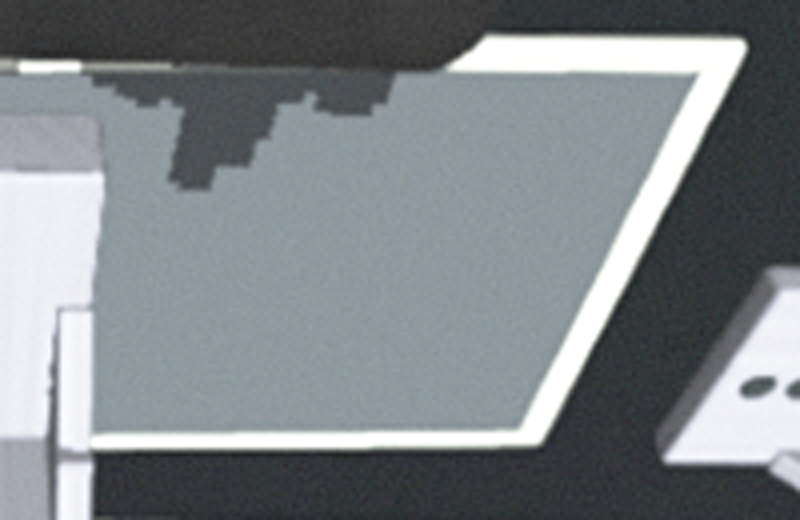

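```bash
python3 - <<'E'
from h import *
cal=np.load("w9.npy",allow_pickle=True).item()
S=onz(cal,[(218,128.75),(465,128),(420.5,217.5)],.003)[:,:2];print(S)
E=onz(cal,[(232.5,138.75),(315,138.75)],.003)[:,:2];print(E)
F=onz(cal,[(231,153),(315.5,152.5)],.019)[:,:2];print(F)
ux=(S[1]-S[2])/np.linalg.norm(S[1]-S[2]);uy=(S[0]-S[1])/np.linalg.norm(S[0]-S[1]);c=(S[0]+S[2])/2
print('centre',c,'yaw',np.degrees(np.arctan2(ux[1],ux[0])),np.degrees(np.arctan2(-uy[0],uy[1])),np.linalg.norm(S[1]-S[2]),np.linalg.norm(S[0]-S[1]))
e=E[0]-E[1];print('brk yaw',np.degrees(np.arctan2(-e[0],e[1])),(E.mean(0)-c)@ux,(E.mean(0)-c)@uy, (F.mean(0)-c)@ux,(F.mean(0)-c)@uy)
# narrow board corners
N=onz(cal,[(100+362/4,110+75/4),(100+403/4,110+411/4)],.003);print(N)
E
```

```text
[[ 4.75293811e-01 -7.65223837e-05]
 [ 4.81893534e-01 -1.58608004e-01]
 [ 3.87218995e-01 -1.62906283e-01]]
[[ 0.46737201 -0.00881096]
 [ 0.46899859 -0.06258777]]
[[ 0.46946638 -0.00913953]
 [ 0.47143505 -0.0613596 ]]
centre [ 0.4312564 -0.0814914] yaw 2.5994762260180777 2.3838674042542487 0.09477206130669552 0.15866879702201367
brk yaw 1.732483330102362 0.038967741483973785 0.04421637626509321 0.041251224921048955 0.04457155565368365
[[0.47488638 0.01740782 0.003     ]
 [0.38863904 0.02188642 0.003     ]]
```

```bash
python3 -m inch '[[0,0,0,-0.03,0,-0.05,0.7],[0,0,-10,-0.055,0,-0.09,1],[0,0,-20,-0.055,0,-0.09,1],[0,0,-30,-0.055,0,-0.09,1],[0,0,-40,-0.055,0,-0.09,1],[0,0,-50,-0.055,0,-0.09,1],[0,0,-60,-0.055,0,-0.09,1],[0,0,-70,-0.055,0,-0.09,1],[0,0,-80,-0.055,0,-0.09,1],[0,0,-90,-0.055,0,-0.09,1],[0,0,-100,-0.055,0,-0.09,1],[0,0,-110,-0.055,0,-0.09,1],[0,0,-120,-0.055,0,-0.09,1]]'
python3 - <<'E'
from plan import *
p,R=grasp((.5211,-.4235),-6.3,.009,.012,55,.12)
plan_to(p+[0,0,.1],R,16,seed=np.array([-.1,.5,-.1,1.9,1.1,1.25,2.3]),g='1')
E
```

```text
time: 23.55
tcp_pos: [0.4768, -0.0345, 0.2112]
tool_rot: [-2.596, -0.291, 2.051]
wrist_force: [0.7, -0.4, -0.1]
finger_gap: 0.0853Traceback (most recent call last):
  File "<stdin>", line 3, in <module>
  File "plan.py", line 28, in plan_to
    q=c[0][1]; print('goal q',q,'d',(q-q0))
      ~^^^
IndexError: list index out of range
```

```bash
sed -i 's/max_nfev=60/max_nfev=200/' ik.py; python3 - <<'E'
import re
s=open('plan.py').read()
s=s.replace("for s in ([q0] if seed is None else [seed,q0]):","rng=np.random.default_rng(1)\n    for s in ([] if seed is None else [seed]+[seed+.3*rng.standard_normal(7) for _ in range(4)])+[q0]:")
s=s.replace("    q=c[0][1];","    c.sort(key=lambda a:a[0]); q=c[0][1];")
open('plan.py','w').write(s)
E
python3 - <<'E'
from plan import *
print(manip.get_obs()['q'])
p,R=grasp((.5211,-.4235),-6.3,.009,.012,55,.12)
plan_to(p+[0,0,.1],R,16,seed=np.array([-.1,.5,-.1,1.9,1.1,1.25,2.3]),g='1')
E
```

```text
[-0.182  0.662  0.346  1.219 -0.101  1.896  0.721]
goal q [ 0.151  0.55  -0.201  1.715  1.099  1.344  2.463] d [ 0.334 -0.112 -0.548  0.496  1.2   -0.552  1.742]
[2.0,-2.5,-5.8,-0.017,-0.006,-0.000,1],[4.4,-4.9,-11.9,-0.034,-0.012,-0.000,1],[7.0,-7.2,-18.2,-0.051,-0.018,-0.000,1],[9.8,-9.3,-24.7,-0.068,-0.024,-0.000,1],[13.0,-11.2,-31.4,-0.085,-0.030,-0.000,1],[16.4,-13.0,-38.3,-0.103,-0.036,-0.000,1],[20.1,-14.6,-45.4,-0.120,-0.042,-0.000,1],[24.1,-15.9,-52.6,-0.137,-0.048,-0.000,1],[28.4,-17.1,-59.9,-0.154,-0.054,-0.000,1],[32.9,-17.9,-67.2,-0.171,-0.059,-0.001,1],[37.7,-18.6,-74.7,-0.188,-0.065,-0.001,1],[42.9,-18.9,-82.1,-0.205,-0.071,-0.001,1],[48.4,-18.9,-89.5,-0.222,-0.077,-0.001,1],[54.2,-18.6,-96.9,-0.239,-0.083,-0.001,1],[60.4,-17.9,-104.1,-0.256,-0.089,-0.001,1],[67.0,-16.8,-111.2,-0.273,-0.095,-0.001,1]
```

```bash
python3 -m inch '[[2,-2.5,-5.8,-0.017,-0.006,0,1],[4.4,-4.9,-11.9,-0.034,-0.012,0,1],[7,-7.2,-18.2,-0.051,-0.018,0,1],[9.8,-9.3,-24.7,-0.068,-0.024,0,1],[13,-11.2,-31.4,-0.085,-0.03,0,1],[16.4,-13,-38.3,-0.103,-0.036,0,1],[20.1,-14.6,-45.4,-0.12,-0.042,0,1],[24.1,-15.9,-52.6,-0.137,-0.048,0,1],[28.4,-17.1,-59.9,-0.154,-0.054,0,1],[32.9,-17.9,-67.2,-0.171,-0.059,0,1],[37.7,-18.6,-74.7,-0.188,-0.065,0,1],[42.9,-18.9,-82.1,-0.205,-0.071,0,1],[48.4,-18.9,-89.5,-0.222,-0.077,0,1],[54.2,-18.6,-96.9,-0.239,-0.083,0,1],[60.4,-17.9,-104.1,-0.256,-0.089,0,1],[67,-16.8,-111.2,-0.273,-0.095,0,1],[67,-16.8,-111.2,-0.273,-0.095,0,1],[67,-16.8,-111.2,-0.273,-0.095,0,1]]'
python3 - <<'E'
from h import *
print(manip.get_obs()['q'].round(2))
for b in (.05,0):
    p,R=grasp((.5211,-.4235),-6.3,.009,.012,55,b); print(rel(p,R))
cal,im=snap("wrist","pics/w10.png");np.save("w10.npy",cal)
# predicted corners of L2 for check
c=(.5211,-.4235)
def P(x,y,z):
    b=bpt(c,-6.3,y,z); e=np.radians(-6.3); return b+x*np.array([np.cos(e),np.sin(e),0])
for u in proj(cal,[P(s,y,z) for y,z in((.088,.008),(0.016,.076)) for s in(-.027,.027)]): cv2.circle(im,tuple(np.round(u).astype(int)),3,(0,0,255),1)
cv2.imwrite("pics/w10m.png",im)
E
```

```text
time: 25.8
tcp_pos: [0.5324, -0.3163, 0.1819]
tool_rot: [-3.134, -0.963, -1.692]
wrist_force: [0.2, 0.2, 0.6]
finger_gap: 0.0855
[-0.04  0.54  0.07  1.72  1.    1.25  2.51]
(array([ 0.11, -0.16, -0.37]), array([-0.0829, -0.0003,  0.1282]))
(array([ 0.11, -0.16, -0.37]), array([-0.083 , -0.0004,  0.1782]))
```

View pics/w10m.png

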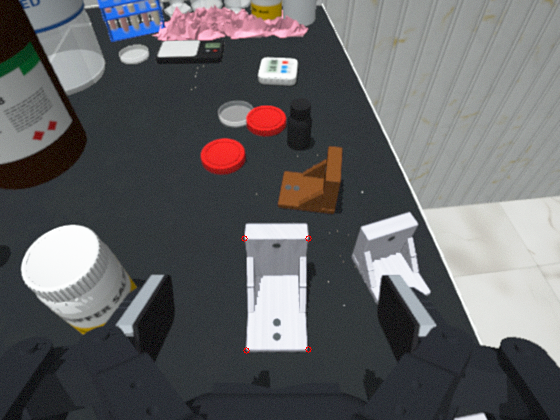

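```bash
python3 - <<'E'
from h import *
ct=optics.get_calibration("top")
im=cv2.imread("pics/top0.png");cv2.imwrite("pics/jar.png",cv2.resize(im[130:210,240:360],None,fx=6,fy=6,interpolation=cv2.INTER_CUBIC))
E
```

```text
(no output)
```

View pics/jar.png

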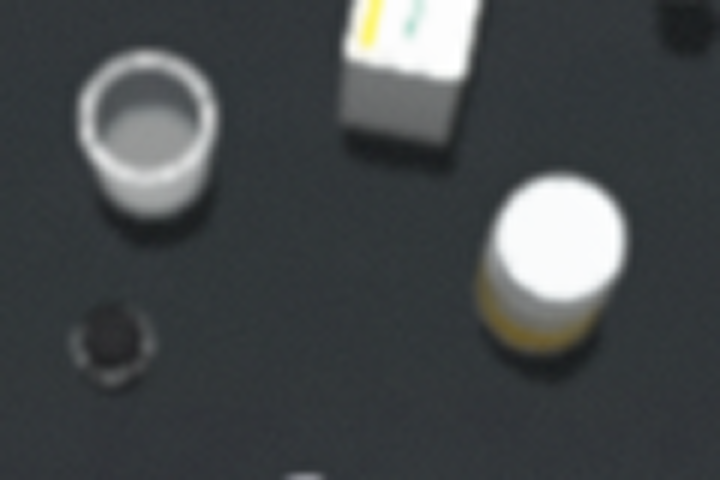

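```bash
python3 - <<'E'
from h import *
ct=optics.get_calibration("top")
print(onz(ct,[(240+562/6,130+238/6)],.104), onz(ct,[(240+148/6,130+118/6)],.076),onz(ct,[(240+540/6,130+352/6)],0))
E
```

```text
[[ 0.68309386 -0.39482277  0.104     ]] [[ 0.74418204 -0.19704868  0.076     ]] [[ 0.65149108 -0.39569178  0.        ]]
```

```bash
python3 -m inch '[[0,0,-0.4,-0.05,0,0.05,1],[0,0,-0.4,-0.083,0,0.1,1],[0,0,-0.4,-0.083,0,0.127,1],[0,0,-0.4,-0.083,0,0.142,1],[0,0,-0.4,-0.083,0,0.156,1],[0,0,-0.4,-0.083,0,0.166,1],[0,0,-0.4,-0.083,0,0.173,1],[0,0,-0.4,-0.083,0,0.178,1],[0,0,-0.4,-0.083,0,0.178,1]]'
python3 -m inch '[[0,0,0,0,0,0,-1],[0,0,0,0,0,0,-1],[0,0,0,0,0,0,-1],[0,0,0,0,0,0,-1],[0,0,0,0,0,0,-1],[0,0,0,0,0,0,-1]]'
python3 - <<'E'
from h import *
p,R=grasp((.5211,-.4235),-6.3,.009,.012,55,0); print(rel(p,R),manip.get_obs()['tool_rot'])
cal,im=snap("wrist","pics/w11.png")
E
```

```text
time: 26.98
tcp_pos: [0.5217, -0.4154, 0.0128]
tool_rot: [3.138, -0.964, -1.679]
wrist_force: [-0.3, -0.6, 0.7]
finger_gap: 0.0856
time: 27.72
tcp_pos: [0.5221, -0.4149, 0.013]
tool_rot: [3.139, -0.964, -1.678]
wrist_force: [-1.5, 3.6, 4.7]
finger_gap: 0.0528
(array([ 0.05, -0.21,  0.08]), array([-0.0011,  0.    ,  0.0003])) [ 3.13876933 -0.96366083 -1.67841228]
```

View pics/w11.png

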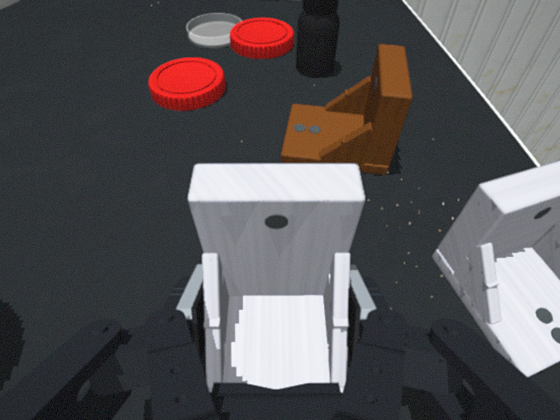

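```bash
python3 -m inch '[[0,0,0,0.01,0,-0.007,-1],[0,0,0,0.04,0,-0.028,-1],[0,0,0,0.08,0,-0.056,-1],[0,0,0,0.12,0,-0.085,-1],[0,0,0,0.16,0,-0.113,-1],[0,0,0,0.16,0,-0.113,-1]]'
sed -i "s/def plan_to(p,R,n,ntr=None,seed=None,g='-1'):/def plan_to(p,R,n,ntr=None,seed=None,g='-1',upto=99):/; s/    for k,qq in enumerate(lin(q0,q,n)\[1:\]):/    for k,qq in enumerate(lin(q0,q,n)[1:][:upto]):/" plan.py
python3 - <<'E'
from plan import *
print(manip.get_obs()['q'])
p,R=place((.4320,-.1265),2.3,.076,.0087,.013,34.8,.17,flip=-1); print(p)
plan_to(p,R,30,20,seed=np.array([-.12,.73,.23,1.62,-.1,1.42,-1.43]),upto=20)
E
```

```text
time: 28.52
tcp_pos: [0.5236, -0.4153, 0.2134]
tool_rot: [-3.129, -0.964, -1.693]
wrist_force: [0.7, -0.1, -4.1]
finger_gap: 0.0531
[0.093 0.502 0.117 1.695 1.044 1.139 2.653]
[ 0.407 -0.128  0.182]
goal q [-0.119  0.572  0.433  1.465 -0.027  1.727 -1.207] d [-0.211  0.07   0.316 -0.231 -1.07   0.588 -3.86 ]
[-1.8,-0.7,8.5,-0.009,0.007,-0.010,-1],[-3.7,-1.2,17.0,-0.018,0.015,-0.021,-1],[-5.7,-1.4,25.5,-0.027,0.022,-0.031,-1],[-7.7,-1.4,33.9,-0.036,0.030,-0.041,-1],[-9.8,-1.3,42.2,-0.045,0.037,-0.052,-1],[-12.0,-0.8,50.6,-0.054,0.044,-0.062,-1],[-14.2,-0.2,58.8,-0.063,0.052,-0.072,-1],[-16.4,0.7,67.0,-0.072,0.059,-0.083,-1],[-18.7,1.9,75.1,-0.081,0.067,-0.093,-1],[-21.0,3.4,83.1,-0.090,0.074,-0.103,-1],[-23.3,5.1,91.1,-0.099,0.081,-0.114,-1],[-25.5,7.2,98.9,-0.108,0.089,-0.124,-1],[-27.8,9.6,106.7,-0.117,0.096,-0.134,-1],[-30.0,12.3,114.3,-0.127,0.104,-0.145,-1],[-32.2,15.3,121.8,-0.136,0.111,-0.155,-1],[-34.2,18.8,129.1,-0.145,0.119,-0.166,-1],[-36.2,22.7,136.3,-0.154,0.126,-0.176,-1],[-38.1,27.0,143.2,-0.163,0.133,-0.186,-1],[-39.8,31.7,150.0,-0.172,0.141,-0.197,-1],[-41.4,36.9,156.5,-0.181,0.148,-0.207,-1]
```

```bash
python3 -m inch '[[-1.8,-0.7,8.5,-0.009,0.007,-0.01,-1],[-3.7,-1.2,17,-0.018,0.015,-0.021,-1],[-5.7,-1.4,25.5,-0.027,0.022,-0.031,-1],[-7.7,-1.4,33.9,-0.036,0.03,-0.041,-1],[-9.8,-1.3,42.2,-0.045,0.037,-0.052,-1],[-12,-0.8,50.6,-0.054,0.044,-0.062,-1],[-14.2,-0.2,58.8,-0.063,0.052,-0.072,-1],[-16.4,0.7,67,-0.072,0.059,-0.083,-1],[-18.7,1.9,75.1,-0.081,0.067,-0.093,-1],[-21,3.4,83.1,-0.09,0.074,-0.103,-1],[-23.3,5.1,91.1,-0.099,0.081,-0.114,-1],[-25.5,7.2,98.9,-0.108,0.089,-0.124,-1],[-27.8,9.6,106.7,-0.117,0.096,-0.134,-1],[-30,12.3,114.3,-0.127,0.104,-0.145,-1],[-32.2,15.3,121.8,-0.136,0.111,-0.155,-1],[-34.2,18.8,129.1,-0.145,0.119,-0.166,-1],[-36.2,22.7,136.3,-0.154,0.126,-0.176,-1],[-38.1,27,143.2,-0.163,0.133,-0.186,-1],[-39.8,31.7,150,-0.172,0.141,-0.197,-1],[-41.4,36.9,156.5,-0.181,0.148,-0.207,-1]]'
python3 - <<'E'
from plan import *
print(manip.get_obs()['q'])
p,R=place((.4320,-.1265),2.3,.076,.0087,.013,34.8,.12,flip=-1); print(p)
plan_to(p,R,10,10,seed=np.array([-.12,.73,.23,1.62,-.1,1.42,-1.43]))
E
```

```text
time: 31.02
tcp_pos: [0.4042, -0.1254, 0.1767]
tool_rot: [-2.59, 0.414, 1.586]
wrist_force: [-0.1, -0.8, -3.6]
finger_gap: 0.053
[-0.354  0.532  0.463  1.59   0.192  1.6   -0.035]
[ 0.407 -0.128  0.132]
goal q [-0.145  0.63   0.473  1.519 -0.065  1.628 -1.187] d [ 0.208  0.098  0.011 -0.072 -0.257  0.028 -1.152]
[0.9,1.7,7.5,0.002,0.002,0.003,-1],[1.9,3.4,15.1,0.003,0.005,0.007,-1],[3.2,4.9,22.6,0.005,0.007,0.010,-1],[4.6,6.4,30.2,0.006,0.010,0.014,-1],[6.2,7.7,37.7,0.008,0.012,0.017,-1],[7.9,8.9,45.2,0.010,0.015,0.021,-1],[9.8,10.0,52.7,0.011,0.017,0.024,-1],[11.9,10.9,60.1,0.013,0.020,0.027,-1],[14.2,11.7,67.6,0.015,0.022,0.031,-1],[16.7,12.3,74.9,0.016,0.024,0.034,-1]
```

```bash
python3 -m inch '[[0.9,1.7,7.5,0,0,0,-1],[1.9,3.4,15.1,0,0,0,-1],[3.2,4.9,22.6,0,0,0,-1],[4.6,6.4,30.2,0,0,0,-1],[6.2,7.7,37.7,0.002,0.004,0.005,-1],[7.9,8.9,45.2,0.005,0.008,0.01,-1],[9.8,10,52.7,0.008,0.012,0.016,-1],[11.9,10.9,60.1,0.01,0.016,0.022,-1],[14.2,11.7,67.6,0.013,0.02,0.028,-1],[16.7,12.3,74.9,0.016,0.024,0.034,-1],[16.7,12.3,74.9,0.016,0.024,0.034,-1],[16.7,12.3,74.9,0.016,0.024,0.034,-1]]'
python3 - <<'E'
from plan import *
from h import *
print(manip.get_obs()['q'])
for dz in (.05,.015,.003,.0): print(rel(*place((.4320,-.1265),2.3,.076,.0087,.013,34.8,dz,flip=-1)))
cal,im=snap("wrist","pics/w12.png")
cal,im=snap("scene","pics/s12.png")
cv2.imwrite("pics/s12c.png",cv2.resize(im[140:300,120:360],None,fx=3.3,fy=3.3,interpolation=cv2.INTER_CUBIC))
E
```

```text
time: 32.52
tcp_pos: [0.4076, -0.1277, 0.1333]
tool_rot: [-3.138, 0.608, 0.049]
wrist_force: [-0.2, 0.5, -2.8]
finger_gap: 0.0529
[-0.32   0.703  0.767  1.522 -0.191  1.647 -1.03 ]
(array([0.1 , 0.06, 0.41]), array([ 0.041, -0.   ,  0.059]))
(array([0.1 , 0.06, 0.41]), array([0.06 , 0.   , 0.088]))
(array([0.1 , 0.06, 0.41]), array([0.067, 0.   , 0.098]))
(array([0.1 , 0.06, 0.41]), array([0.069, 0.   , 0.1  ]))
```

View pics/s12c.png

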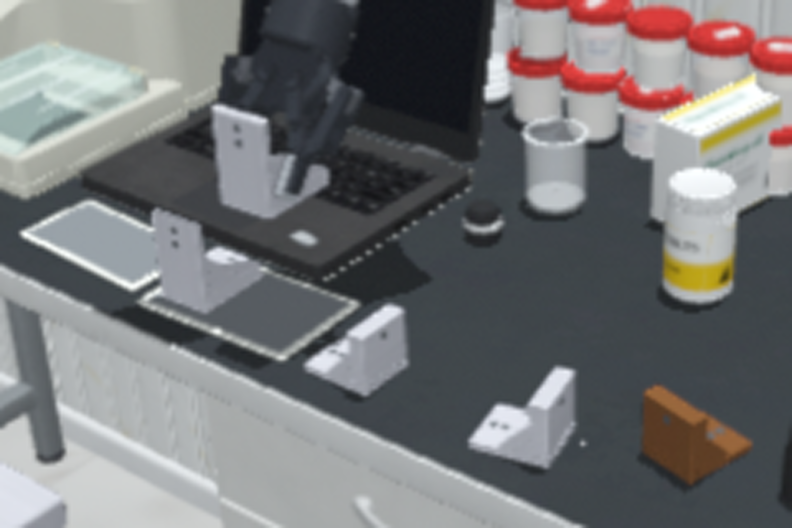

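```bash
python3 -m inch '[[0,0,0.4,0.02,0,0.03,-1],[0,0,0.4,0.041,0,0.059,-1],[0,0,0.4,0.055,0,0.08,-1],[0,0,0.4,0.063,0,0.091,-1],[0,0,0.4,0.066,0,0.096,-1],[0,0,0.4,0.067,0,0.098,-1],[0,0,0.4,0.068,0,0.099,-1],[0,0,0.4,0.069,0,0.1,-1],[0,0,0.4,0.069,0,0.1,-1]]'
python3 - <<'E'
from h import *
cal,im=snap("wrist","pics/w13.png")
E
```

```text
time: 33.75
tcp_pos: [0.4079, -0.1278, 0.0132]
tool_rot: [3.139, 0.607, 0.038]
wrist_force: [0.6, 0.1, -0.1]
finger_gap: 0.0531
```

View pics/w13.png

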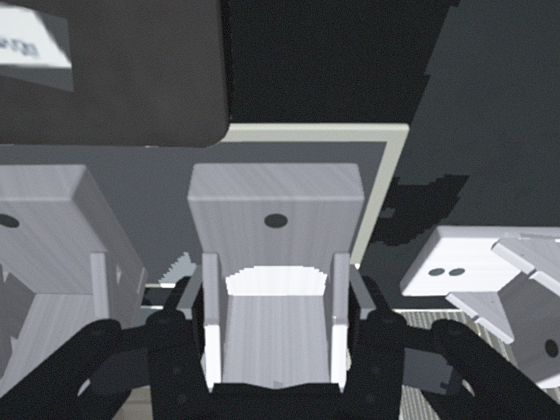

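Seated in contact (weight taken up); a bit further down, then release and retreat.

```bash
python3 -m inch '[[0,0,0,0.0006,0,0.0008,-1],[0,0,0,0.0006,0,0.0008,-1],[0,0,0,0.0006,0,0.0008,0.6],[0,0,0,0.0006,0,0.0008,0.6],[0,0,0,0.0006,0,0.0008,0.6],[0,0,0,0.0006,0,0.0008,0.6]]'; python3 -m inch '[[0,0,0,0,0,-0.015,0.6],[0,0,0,0,0,-0.04,0.6],[0,0,0,0,0,-0.08,0.6],[0,0,0,0,0,-0.13,0.6],[0,0,0,0,0,-0.13,0.6]]'
python3 - <<'E'
from h import *
print(manip.get_obs()['q'].round(2))
cal,im=snap("wrist","pics/w14.png");np.save("w14.npy",cal)
cal,im=snap("scene","pics/s14.png")
cv2.imwrite("pics/s14c.png",cv2.resize(im[180:300,120:360],None,fx=3.3,fy=3.3,interpolation=cv2.INTER_CUBIC))
E
```

```text
time: 34.55
tcp_pos: [0.4073, -0.1277, 0.0113]
tool_rot: [3.139, 0.608, 0.038]
wrist_force: [-0.0, -0.1, -0.2]
finger_gap: 0.0685
time: 35.17
tcp_pos: [0.4857, -0.1256, 0.1215]
tool_rot: [3.135, 0.598, 0.039]
wrist_force: [-1.1, 0.3, -0.5]
finger_gap: 0.068
[-0.25  0.84  0.73  1.28 -0.26  1.74 -1.06]
```

View pics/w14.png

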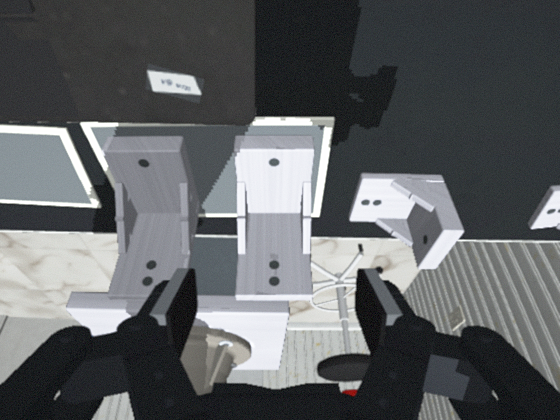

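View pics/s14c.png

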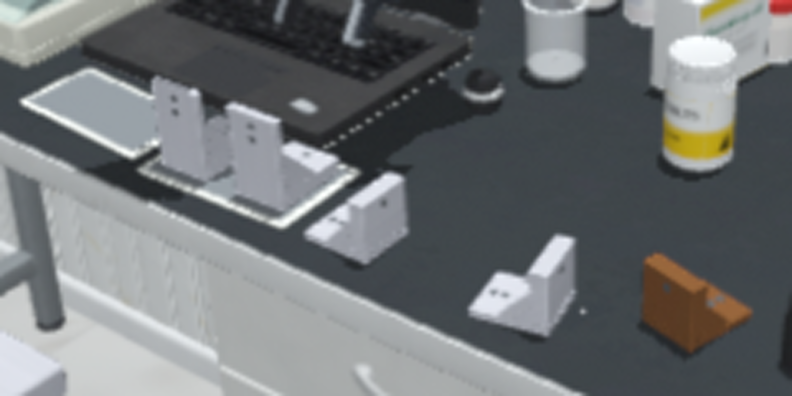

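```bash
python3 -m inch '[[0,0,0,-0.03,0,-0.05,0.7],[0,0,-10,-0.055,0,-0.09,1],[0,0,-20,-0.055,0,-0.09,1],[0,0,-30,-0.055,0,-0.09,1],[0,0,-40,-0.055,0,-0.09,1],[0,0,-50,-0.055,0,-0.09,1],[0,0,-60,-0.055,0,-0.09,1],[0,0,-70,-0.055,0,-0.09,1],[0,0,-80,-0.055,0,-0.09,1],[0,0,-90,-0.055,0,-0.09,1],[0,0,-100,-0.055,0,-0.09,1],[0,0,-110,-0.055,0,-0.09,1],[0,0,-120,-0.055,0,-0.09,1]]'
python3 - <<'E'
from plan import *
print(manip.get_obs()['q'])
p,R=grasp((.4155,-.4305),12.4,.007,.011,55,.12)
plan_to(p+[0,0,.1],R,16,seed=np.array([.25,.35,-.1,2.1,1.3,1.1,2.1]),g='1')
E
```

```text
time: 36.9
tcp_pos: [0.4866, -0.1239, 0.2223]
tool_rot: [-2.597, -0.293, 2.057]
wrist_force: [-0.0, 0.1, 0.5]
finger_gap: 0.0853
[0.037 0.685 0.192 1.127 0.032 1.932 0.794]
goal q [ 0.394  0.171 -0.364  2.312  1.373  1.003  2.385] d [ 0.356 -0.514 -0.556  1.185  1.34  -0.929  1.59 ]
[2.0,-2.9,-5.2,-0.009,-0.009,0.006,1],[4.5,-5.8,-10.9,-0.018,-0.019,0.012,1],[7.3,-8.7,-17.0,-0.027,-0.028,0.018,1],[10.5,-11.5,-23.5,-0.036,-0.038,0.023,1],[14.1,-14.3,-30.4,-0.045,-0.047,0.029,1],[18.1,-16.9,-37.6,-0.054,-0.057,0.035,1],[22.5,-19.4,-45.2,-0.063,-0.066,0.041,1],[27.3,-21.7,-53.0,-0.071,-0.076,0.047,1],[32.4,-23.7,-61.1,-0.080,-0.085,0.053,1],[38.0,-25.4,-69.4,-0.089,-0.095,0.058,1],[44.0,-26.9,-77.8,-0.098,-0.104,0.064,1],[50.5,-27.9,-86.3,-0.107,-0.114,0.070,1],[57.4,-28.4,-95.0,-0.116,-0.123,0.076,1],[64.7,-28.5,-103.6,-0.125,-0.133,0.082,1],[72.5,-27.9,-112.2,-0.134,-0.142,0.088,1],[80.8,-26.7,-120.7,-0.143,-0.152,0.093,1]
```

```bash
python3 -m inch '[[2,-2.9,-5.2,-0.009,-0.009,0.006,1],[4.5,-5.8,-10.9,-0.018,-0.019,0.012,1],[7.3,-8.7,-17,-0.027,-0.028,0.018,1],[10.5,-11.5,-23.5,-0.036,-0.038,0.023,1],[14.1,-14.3,-30.4,-0.045,-0.047,0.029,1],[18.1,-16.9,-37.6,-0.054,-0.057,0.035,1],[22.5,-19.4,-45.2,-0.063,-0.066,0.041,1],[27.3,-21.7,-53,-0.071,-0.076,0.047,1],[32.4,-23.7,-61.1,-0.08,-0.085,0.053,1],[38,-25.4,-69.4,-0.089,-0.095,0.058,1],[44,-26.9,-77.8,-0.098,-0.104,0.064,1],[50.5,-27.9,-86.3,-0.107,-0.114,0.07,1],[57.4,-28.4,-95,-0.116,-0.123,0.076,1],[64.7,-28.5,-103.6,-0.125,-0.133,0.082,1],[72.5,-27.9,-112.2,-0.134,-0.142,0.088,1],[80.8,-26.7,-120.7,-0.143,-0.152,0.093,1],[80.8,-26.7,-120.7,-0.143,-0.152,0.093,1],[80.8,-26.7,-120.7,-0.143,-0.152,0.093,1]]'
python3 - <<'E'
from h import *
print(manip.get_obs()['q'].round(2))
c=(.4155,-.4305);ed=12.4
for b in (.05,0):
    p,R=grasp(c,ed,.007,.011,55,b); print(rel(p,R))
cal,im=snap("wrist","pics/w15.png");np.save("w15.npy",cal)
def P(x,y,z):
    b=bpt(c,ed,y,z); e=np.radians(ed); return b+x*np.array([np.cos(e),np.sin(e),0])
for u in proj(cal,[P(s,y,z) for y,z in((.066,.008),(0.016,.056)) for s in(-.027,.027)]): cv2.circle(im,tuple(np.round(u).astype(int)),3,(0,0,255),1)
cv2.imwrite("pics/w15m.png",im)
E
```

```text
time: 39.15
tcp_pos: [0.3934, -0.3275, 0.1816]
tool_rot: [-3.134, -0.964, -1.365]
wrist_force: [0.1, 0.5, 0.2]
finger_gap: 0.0854
[ 0.1   0.15 -0.04  2.32  1.35  0.96  2.39]
(array([ 0.08, -0.25, -0.35]), array([-0.0839,  0.0009,  0.1281]))
(array([ 0.08, -0.25, -0.35]), array([-0.0841,  0.0008,  0.1781]))
```

View pics/w15m.png

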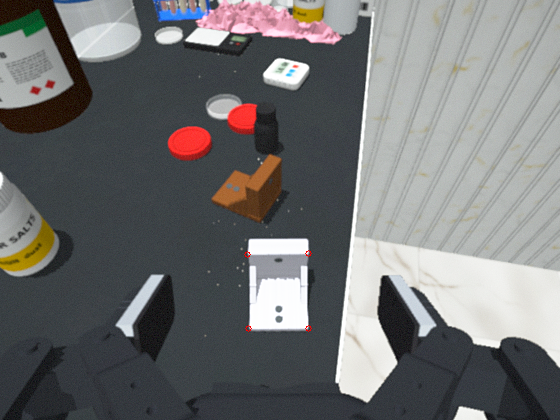

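```bash
python3 -m inch '[[0,0,-0.3,-0.05,0.001,0.05,1],[0,0,-0.3,-0.084,0.001,0.1,1],[0,0,-0.3,-0.084,0.001,0.127,1],[0,0,-0.3,-0.084,0.001,0.142,1],[0,0,-0.3,-0.084,0.001,0.156,1],[0,0,-0.3,-0.084,0.001,0.166,1],[0,0,-0.3,-0.084,0.001,0.173,1],[0,0,-0.3,-0.084,0.001,0.178,1],[0,0,-0.3,-0.084,0.001,0.178,1]]'
python3 -m inch '[[0,0,0,0,0,0,-1],[0,0,0,0,0,0,-1],[0,0,0,0,0,0,-1],[0,0,0,0,0,0,-1],[0,0,0,0,0,0,-1],[0,0,0,0,0,0,-1]]'
python3 - <<'E'
from h import *
p,R=grasp((.4155,-.4305),12.4,.007,.011,55,0); print(rel(p,R),manip.get_obs()['tool_rot'])
cal,im=snap("wrist","pics/w16.png")
E
```

```text
time: 40.33
tcp_pos: [0.4138, -0.4243, 0.0114]
tool_rot: [3.14, -0.965, -1.354]
wrist_force: [-0.3, -0.5, -0.5]
finger_gap: 0.0853
time: 41.08
tcp_pos: [0.4138, -0.4242, 0.0118]
tool_rot: [3.14, -0.966, -1.354]
wrist_force: [-1.0, 3.4, 4.9]
finger_gap: 0.0528
(array([ 0.06, -0.32,  0.02]), array([-0.0009, -0.0003, -0.    ])) [ 3.14006445 -0.96559053 -1.35384528]
```

View pics/w16.png

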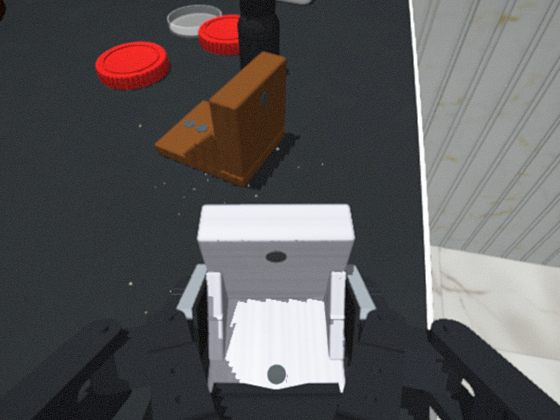

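```bash
python3 -m inch '[[0,0,0,0.01,0,-0.007,-1],[0,0,0,0.04,0,-0.028,-1],[0,0,0,0.08,0,-0.056,-1],[0,0,0,0.12,0,-0.085,-1],[0,0,0,0.16,0,-0.113,-1],[0,0,0,0.16,0,-0.113,-1]]'
python3 - <<'E'
from plan import *
from h import *
ct=optics.get_calibration("top")
print(onz(ct,[(113,190),(113,250)],.05),onz(ct,[(113,190),(113,250)],.1))
print(manip.get_obs()['q'])
p,R=place((.433,.146),-2.3,.056,.007,.0118,34.8,.19,flip=-1); print(p)
plan_to(p,R,30,20,seed=np.array([-.3,.73,.1,1.62,-.1,1.42,-1.6]),upto=20)
E
```

```text
time: 41.88
tcp_pos: [0.4155, -0.4231, 0.2113]
tool_rot: [-3.128, -0.968, -1.366]
wrist_force: [0.0, -0.5, -2.9]
finger_gap: 0.0532
[[0.617 0.239 0.05 ]
 [0.443 0.222 0.05 ]] [[0.606 0.22  0.1  ]
 [0.44  0.204 0.1  ]]
[0.204 0.167 0.118 2.2   1.423 0.78  2.566]
[0.417 0.147 0.2  ]
goal q [-0.386  0.561  0.221  1.392 -0.238  1.799 -1.755] d [-0.59   0.394  0.103 -0.808 -1.661  1.019 -4.321]
[-1.7,-0.2,10.4,-0.016,-0.006,-0.023,-1],[-3.5,-0.3,20.8,-0.033,-0.012,-0.045,-1],[-5.4,-0.3,31.1,-0.049,-0.018,-0.068,-1],[-7.4,-0.1,41.3,-0.065,-0.025,-0.090,-1],[-9.4,0.3,51.4,-0.081,-0.031,-0.113,-1],[-11.6,0.9,61.4,-0.098,-0.037,-0.135,-1],[-13.9,1.7,71.2,-0.114,-0.043,-0.158,-1],[-16.3,2.8,80.9,-0.130,-0.049,-0.181,-1],[-18.8,4.1,90.5,-0.146,-0.055,-0.203,-1],[-21.4,5.8,99.8,-0.163,-0.062,-0.226,-1],[-24.1,7.8,109.0,-0.179,-0.068,-0.248,-1],[-26.9,10.2,117.9,-0.195,-0.074,-0.271,-1],[-29.9,13.1,126.6,-0.212,-0.080,-0.293,-1],[-32.8,16.5,135.0,-0.228,-0.086,-0.316,-1],[-35.8,20.4,143.0,-0.244,-0.092,-0.338,-1],[-38.9,24.9,150.7,-0.260,-0.098,-0.361,-1],[-41.8,30.1,158.0,-0.277,-0.105,-0.384,-1],[-44.7,36.1,164.8,-0.293,-0.111,-0.406,-1],[46.1,-41.6,-166.2,-0.309,-0.117,-0.429,-1],[44.5,-44.9,-157.4,-0.325,-0.123,-0.451,-1]
```

```bash
python3 -m inch '[[-1.7,-0.2,10.4,-0.016,-0.006,-0.023,-1],[-3.5,-0.3,20.8,-0.033,-0.012,-0.045,-1],[-5.4,-0.3,31.1,-0.049,-0.018,-0.068,-1],[-7.4,-0.1,41.3,-0.065,-0.025,-0.09,-1],[-9.4,0.3,51.4,-0.081,-0.031,-0.113,-1],[-11.6,0.9,61.4,-0.098,-0.037,-0.135,-1],[-13.9,1.7,71.2,-0.114,-0.043,-0.158,-1],[-16.3,2.8,80.9,-0.13,-0.049,-0.181,-1],[-18.8,4.1,90.5,-0.146,-0.055,-0.203,-1],[-21.4,5.8,99.8,-0.163,-0.062,-0.226,-1],[-24.1,7.8,109,-0.179,-0.068,-0.248,-1],[-26.9,10.2,117.9,-0.195,-0.074,-0.271,-1],[-29.9,13.1,126.6,-0.212,-0.08,-0.293,-1],[-32.8,16.5,135,-0.228,-0.086,-0.316,-1],[-35.8,20.4,143,-0.244,-0.092,-0.338,-1],[-38.9,24.9,150.7,-0.26,-0.098,-0.361,-1],[-41.8,30.1,158,-0.277,-0.105,-0.384,-1],[-44.7,36.1,164.8,-0.293,-0.111,-0.406,-1],[46.1,-41.6,-166.2,-0.309,-0.117,-0.429,-1],[44.5,-44.9,-157.4,-0.325,-0.123,-0.451,-1]]'
python3 - <<'E'
from plan import *
print(manip.get_obs()['q'])
p,R=place((.433,.146),-2.3,.056,.007,.0118,34.8,.17,flip=-1); print(p)
plan_to(p,R,12,12,seed=np.array([-.12,.73,.23,1.62,-.1,1.42,-1.43]))
E
```

```text
time: 44.38
tcp_pos: [0.4145, 0.1472, 0.1948]
tool_rot: [-2.821, 0.468, 1.434]
wrist_force: [0.1, -0.7, -2.1]
finger_gap: 0.0528
[-0.553  0.513  0.067  1.447  0.134  1.718 -0.716]
[0.417 0.147 0.18 ]
goal q [-0.515  0.599  0.426  1.423 -0.311  1.78  -1.662] d [ 0.038  0.086  0.358 -0.024 -0.445  0.061 -0.946]
[2.1,1.0,6.0,0.001,0.001,0.001,-1],[4.2,2.0,12.0,0.001,0.001,0.002,-1],[6.4,2.8,18.1,0.002,0.002,0.003,-1],[8.6,3.5,24.1,0.002,0.002,0.004,-1],[10.8,4.1,30.1,0.003,0.003,0.005,-1],[13.1,4.5,36.1,0.003,0.003,0.006,-1],[15.4,4.9,42.0,0.004,0.004,0.007,-1],[17.7,5.2,48.0,0.004,0.004,0.008,-1],[20.1,5.3,53.9,0.005,0.005,0.009,-1],[22.5,5.3,59.8,0.005,0.005,0.010,-1],[24.9,5.3,65.6,0.006,0.006,0.011,-1],[27.4,5.1,71.4,0.006,0.006,0.012,-1]
```

```bash
python3 -m inch '[[4.2,2,12,0.001,0.001,0.002,-1],[6.4,2.8,18.1,0.002,0.002,0.003,-1],[8.6,3.5,24.1,0.002,0.002,0.004,-1],[10.8,4.1,30.1,0.003,0.003,0.005,-1],[13.1,4.5,36.1,0.003,0.003,0.006,-1],[15.4,4.9,42,0.004,0.004,0.007,-1],[17.7,5.2,48,0.004,0.004,0.008,-1],[20.1,5.3,53.9,0.005,0.005,0.009,-1],[22.5,5.3,59.8,0.005,0.005,0.01,-1],[24.9,5.3,65.6,0.006,0.006,0.011,-1],[27.4,5.1,71.4,0.006,0.006,0.012,-1],[27.4,5.1,71.4,0.006,0.006,0.012,-1],[27.4,5.1,71.4,0.006,0.006,0.012,-1]]'
python3 - <<'E'
from h import *
print(manip.get_obs()['q'])
cal,im=snap("wrist","pics/w17.png");np.save("w17.npy",cal)
E
```

```text
time: 46.0
tcp_pos: [0.4163, 0.146, 0.1813]
tool_rot: [-3.139, 0.608, -0.031]
wrist_force: [0.0, -0.3, -2.4]
finger_gap: 0.0525
[-0.47555279  0.58921615  0.3609246   1.41991582 -0.28613119  1.77525481
 -1.68200738]
```

View pics/w17.png

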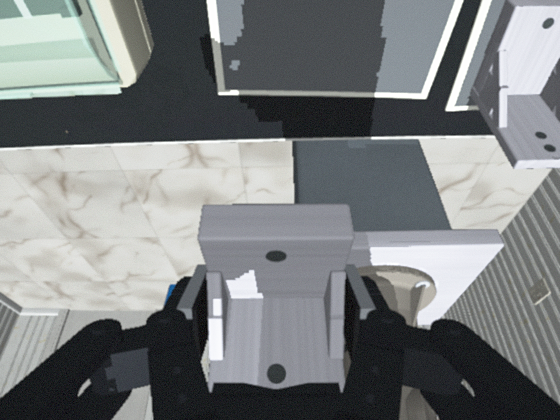

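```bash
python3 - <<'E'
from h import *
im=cv2.imread("pics/w17.png")
c=cv2.resize(im[0:110,190:480],None,fx=2.75,fy=2.75,interpolation=cv2.INTER_CUBIC);cv2.imwrite("pics/w17c.png",c)
E
```

```text
(no output)
```

View pics/w17c.png

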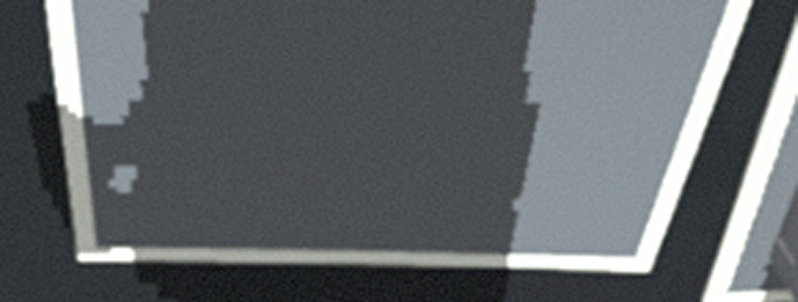

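```bash
python3 - <<'E'
from h import *
cal=np.load("w17.npy",allow_pickle=True).item()
W=onz(cal,[(218.4,95.3),(427.1,98.9),(206.7,0),(462.7,0)],.003)[:,:2];print(W)
e=W[0]-W[1];L=W[2]-W[0];Rr=W[3]-W[1]
print('yaw',np.degrees(np.arctan2(-e[0],e[1])),np.degrees(np.arctan2(L[1],L[0])),np.degrees(np.arctan2(Rr[1],Rr[0])),np.linalg.norm(e))
y=np.radians(-2.5);ux=np.array([np.cos(y),np.sin(y)]);print((W[0]+W[1])/2+.043*ux)
E
```

```text
[[0.39490251 0.19415772]
 [0.38721656 0.02240646]
 [0.46827241 0.19074086]
 [0.46510805 0.02034045]]
yaw -2.562304024810132 -2.666351679307703 -1.5193714854935723 0.1719231453852297
[0.43401861 0.10640645]
```

```bash
python3 - <<'E'
from h import *
from plan import *
for dz in (.05,.015,.003,.0): print(rel(*place((.4353,.1485),-2.4,.056,.0066,.0118,34.7,dz,flip=-1)))
E
```

```text
(array([0.19, 0.12, 0.55]), array([ 0.072, -0.003,  0.099]))
(array([0.19, 0.12, 0.55]), array([ 0.092, -0.003,  0.127]))
(array([0.19, 0.12, 0.55]), array([ 0.099, -0.003,  0.137]))
(array([0.19, 0.12, 0.55]), array([ 0.1  , -0.003,  0.14 ]))
```

```bash
python3 -m inch '[[0,0,0.5,0.03,-0.001,0.04,-1],[0,0,0.5,0.055,-0.003,0.075,-1],[0,0,0.5,0.075,-0.003,0.105,-1],[0,0,0.5,0.088,-0.003,0.122,-1],[0,0,0.5,0.094,-0.003,0.13,-1],[0,0,0.5,0.097,-0.003,0.134,-1],[0,0,0.5,0.099,-0.003,0.137,-1],[0,0,0.5,0.099,-0.003,0.1385,-1],[0,0,0.5,0.1,-0.003,0.14,-1],[0,0,0.5,0.1,-0.003,0.14,-1]]'
python3 - <<'E'
from h import *
cal,im=snap("scene","pics/s18.png")
cv2.imwrite("pics/s18c.png",cv2.resize(im[150:270,80:280],None,fx=4,fy=4,interpolation=cv2.INTER_CUBIC))
E
```

```text
time: 47.3
tcp_pos: [0.4194, 0.1495, 0.0114]
tool_rot: [3.14, 0.606, -0.042]
wrist_force: [-0.1, -0.0, 4.6]
finger_gap: 0.0527
```

View pics/s18c.png

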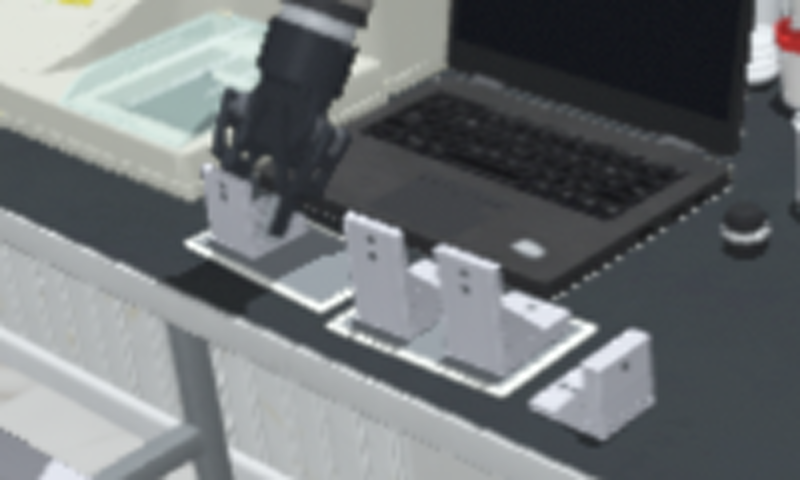

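Seated (about 7 N contact). Release and retreat.

```bash
python3 -m inch '[[0,0,0,0,0,0,0.6],[0,0,0,0,0,0,0.6],[0,0,0,0,0,0,0.6],[0,0,0,0,0,0,0.6]]'; python3 -m inch '[[0,0,0,0,0,-0.015,0.6],[0,0,0,0,0,-0.04,0.6],[0,0,0,0,0,-0.08,0.6],[0,0,0,0,0,-0.13,0.6],[0,0,0,0,0,-0.13,0.6]]'
python3 - <<'E'
from h import *
print(manip.get_obs()['q'].round(2))
cal,im=snap("wrist","pics/w19.png");np.save("w19.npy",cal)
E
```

```text
time: 47.85
tcp_pos: [0.4189, 0.1494, 0.0102]
tool_rot: [3.139, 0.607, -0.042]
wrist_force: [-0.2, 1.1, 0.3]
finger_gap: 0.0682
time: 48.48
tcp_pos: [0.4976, 0.1459, 0.1205]
tool_rot: [3.14, 0.596, -0.043]
wrist_force: [0.3, -0.0, -0.5]
finger_gap: 0.0681
[-0.41  0.79  0.35  1.21 -0.32  1.77 -1.66]
```

View pics/w19.png

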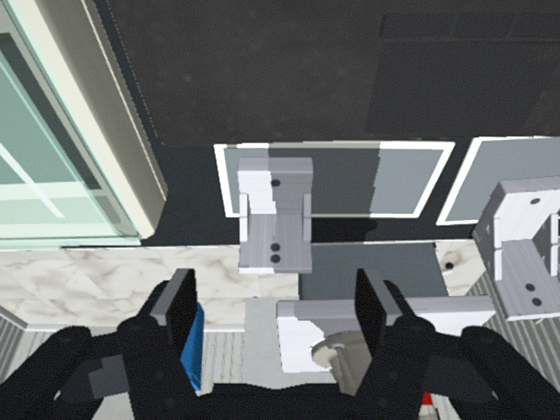

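```bash
python3 - <<'E'
from plan import *
p,R=grasp((.41,-.2618),.9,.014,.19,0,0,flip=-1); print(p)
plan_to(p,R,16,14,seed=np.array([.3,.3,0,1.6,0,1.25,.3]),g='1')
E
```

```text
[ 0.41  -0.248  0.19 ]
goal q [ 0.929  0.231 -0.499  1.75   0.118  1.19   0.413] d [ 1.338 -0.565 -0.851  0.533  0.44  -0.583  2.071]
[2.3,1.5,-5.9,-0.007,0.028,-0.001,1],[4.1,3.5,-11.9,-0.014,0.057,-0.003,1],[5.4,5.8,-17.8,-0.021,0.085,-0.004,1],[6.3,8.4,-23.8,-0.028,0.113,-0.005,1],[6.5,11.2,-29.7,-0.035,0.142,-0.007,1],[6.1,14.1,-35.6,-0.042,0.170,-0.008,1],[5.1,17.0,-41.4,-0.048,0.199,-0.010,1],[3.4,19.9,-47.1,-0.055,0.227,-0.011,1],[1.1,22.5,-52.8,-0.062,0.255,-0.012,1],[-1.7,24.8,-58.4,-0.069,0.284,-0.014,1],[-5.2,26.7,-63.9,-0.076,0.312,-0.015,1],[-9.1,28.0,-69.3,-0.083,0.340,-0.016,1],[-13.5,28.8,-74.6,-0.090,0.369,-0.018,1],[-18.1,28.8,-79.9,-0.097,0.397,-0.019,1],[-23.0,28.0,-85.1,-0.097,0.397,-0.019,1],[-27.9,26.5,-90.2,-0.097,0.397,-0.019,1]
```

```bash
python3 -m inch '[[0,0,0,-0.034,0,-0.05,0.6],[2.3,1.5,-5.9,-0.041,0.028,-0.051,1],[4.1,3.5,-11.9,-0.048,0.057,-0.053,1],[5.4,5.8,-17.8,-0.055,0.085,-0.054,1],[6.3,8.4,-23.8,-0.062,0.113,-0.055,1],[6.5,11.2,-29.7,-0.069,0.142,-0.057,1],[6.1,14.1,-35.6,-0.076,0.17,-0.058,1],[5.1,17,-41.4,-0.082,0.199,-0.06,1],[3.4,19.9,-47.1,-0.089,0.227,-0.061,1],[1.1,22.5,-52.8,-0.096,0.255,-0.062,1],[-1.7,24.8,-58.4,-0.103,0.284,-0.064,1],[-5.2,26.7,-63.9,-0.11,0.312,-0.065,1],[-9.1,28,-69.3,-0.117,0.34,-0.066,1],[-13.5,28.8,-74.6,-0.124,0.369,-0.068,1],[-18.1,28.8,-79.9,-0.131,0.397,-0.069,1],[-23,28,-85.1,-0.131,0.397,-0.069,1],[-27.9,26.5,-90.2,-0.131,0.397,-0.069,1],[-27.9,26.5,-90.2,-0.131,0.397,-0.069,1],[-27.9,26.5,-90.2,-0.131,0.397,-0.069,1]]'
python3 - <<'E'
from h import *
print(manip.get_obs()['q'].round(2))
c=(.41,-.2618);ed=.9
for z in (.07,.018):
    p,R=grasp(c,ed,.014,z,0,0,flip=-1); print(rel(p,R))
cal,im=snap("wrist","pics/w20.png");np.save("w20.npy",cal)
def P(x,y,z):
    b=bpt(c,ed,y,z); e=np.radians(ed); return b+x*np.array([np.cos(e),np.sin(e),0])
for u in proj(cal,[P(s,y,z) for y,z in((.066,.008),(0.016,.056)) for s in(-.027,.027)]): cv2.circle(im,tuple(np.round(u).astype(int)),3,(0,0,255),1)
cv2.imwrite("pics/w20m.png",im)
E
```

```text
time: 50.9
tcp_pos: [0.4082, -0.2468, 0.2488]
tool_rot: [-3.135, -0.001, 1.585]
wrist_force: [-0.4, -0.8, -0.1]
finger_gap: 0.0855
[ 0.3   0.15  0.24  1.67 -0.03  1.33  0.56]
(array([-0.37, -0.06, -0.06]), array([-0.0012,  0.0027,  0.1788]))
(array([-0.37, -0.06, -0.06]), array([-0.0013,  0.003 ,  0.2308]))
```

View pics/w20m.png

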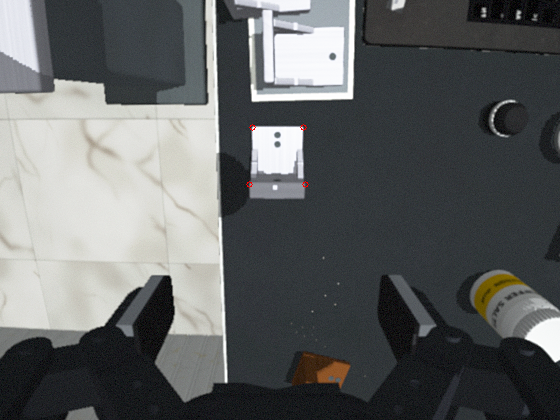

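```bash
python3 -m inch '[[0,0,0,0,0.001,0.06,1],[0,0,0,-0.001,0.003,0.12,1],[0,0,0,-0.001,0.003,0.17,1],[0,0,0,-0.001,0.003,0.2,1],[0,0,0,-0.001,0.003,0.215,1],[0,0,0,-0.001,0.003,0.225,1],[0,0,0,-0.001,0.003,0.23,1],[0,0,0,-0.001,0.003,0.23,1],[0,0,0,-0.001,0.003,0.23,-1],[0,0,0,-0.001,0.003,0.23,-1],[0,0,0,-0.001,0.003,0.23,-1],[0,0,0,-0.001,0.003,0.23,-1],[0,0,0,-0.001,0.003,0.23,-1],[0,0,0,-0.001,0.003,0.23,-1]]'
python3 -c "
from h import *
print(rel([.50,-.40,.12],tool(-92,0,-1)))"
```

```text
time: 52.7
tcp_pos: [0.4112, -0.2486, 0.0202]
tool_rot: [-3.138, 0.001, 1.587]
wrist_force: [0.2, -1.3, 5.9]
finger_gap: 0.0532
(array([-0.2 ,  0.06,  2.92]), array([-0.1529,  0.086 , -0.1   ]))
```

```bash
python3 -m inch '[[0,0,0,0,0,-0.03,-1],[0,0,0,0,0,-0.07,-1],[0,0,0,-0.04,0.022,-0.08,-1],[0,0,0,-0.08,0.045,-0.08,-1],[0,0,0,-0.12,0.067,-0.08,-1],[0,0,0,-0.153,0.086,-0.08,-1],[0,0,0,-0.153,0.086,-0.05,-1],[0,0,0,-0.153,0.086,-0.02,-1],[0,0,0,-0.153,0.086,-0.006,-1],[0,0,0,-0.153,0.086,-0.002,-1],[0,0,0,-0.153,0.086,0,-1],[0,0,0,-0.153,0.086,0,-1],[0,0,0,-0.153,0.086,0,-1]]'
```

```text
time: 54.32
tcp_pos: [0.4995, -0.4, 0.0203]
tool_rot: [-3.138, 0.001, 1.587]
wrist_force: [-2.7, 2.1, 6.3]
finger_gap: 0.0533
```

```bash
python3 -m inch '[[0,0,0,0,0,0,1],[0,0,0,0,0,0,1],[0,0,0,0,0,0,1],[0,0,0,0,0,0,1],[0,0,0,0,0,-0.03,1],[0,0,0,0,0,-0.08,1],[0,0,0,0,0,-0.14,1],[0,0,0,0,0,-0.2,1],[0,0,0,0,0,-0.2,1]]'
python3 - <<'E'
from plan import *
from h import *
cal,im=snap("wrist","pics/w21.png");np.save("w21.npy",cal)
c=(.4997,-.4132);ed=.9
def P(x,y,z):
    b=bpt(c,ed,y,z); e=np.radians(ed); return b+x*np.array([np.cos(e),np.sin(e),0])
for u in proj(cal,[P(s,y,z) for y,z in((.066,.008),(0.016,.056)) for s in(-.027,.027)]): cv2.circle(im,tuple(np.round(u).astype(int)),3,(0,0,255),1)
cv2.imwrite("pics/w21m.png",im)
print(manip.get_obs()['q'])
p,R=grasp(c,ed,.007,.011,55,.12)
plan_to(p+[0,0,.1],R,19,seed=np.array([.1,.4,-.1,1.9,1.1,1.2,2.4]),g='1')
E
```

```text
time: 55.45
tcp_pos: [0.5027, -0.4024, 0.226]
tool_rot: [3.136, 0.009, 1.587]
wrist_force: [-0.1, 0.4, 0.1]
finger_gap: 0.0854
[ 0.481  0.512  0.269  1.257 -0.13   1.386  0.756]
goal q [ 0.129  0.432 -0.183  1.918  1.158  1.221  2.436] d [-0.351 -0.081 -0.452  0.661  1.288 -0.165  1.68 ]
[3.2,-1.2,-7.9,0.005,-0.000,0.002,1],[6.5,-2.3,-15.9,0.010,-0.000,0.004,1],[9.8,-3.3,-24.1,0.015,-0.000,0.007,1],[13.1,-4.0,-32.4,0.020,-0.000,0.009,1],[16.6,-4.7,-40.8,0.025,-0.000,0.011,1],[20.1,-5.2,-49.3,0.029,-0.001,0.013,1],[23.7,-5.5,-58.0,0.034,-0.001,0.015,1],[27.4,-5.8,-66.7,0.039,-0.001,0.018,1],[31.2,-5.9,-75.4,0.044,-0.001,0.020,1],[35.1,-5.9,-84.2,0.049,-0.001,0.022,1],[39.3,-5.7,-93.0,0.054,-0.001,0.024,1],[43.6,-5.5,-101.8,0.059,-0.001,0.026,1],[48.1,-5.1,-110.5,0.064,-0.001,0.029,1],[52.9,-4.6,-119.2,0.069,-0.001,0.031,1],[58.1,-4.0,-127.7,0.074,-0.001,0.033,1],[63.5,-3.2,-136.1,0.079,-0.001,0.035,1],[69.4,-2.3,-144.3,0.083,-0.002,0.038,1],[75.8,-1.2,-152.2,0.088,-0.002,0.040,1],[82.8,0.0,-159.8,0.093,-0.002,0.042,1]
```

View pics/w21m.png

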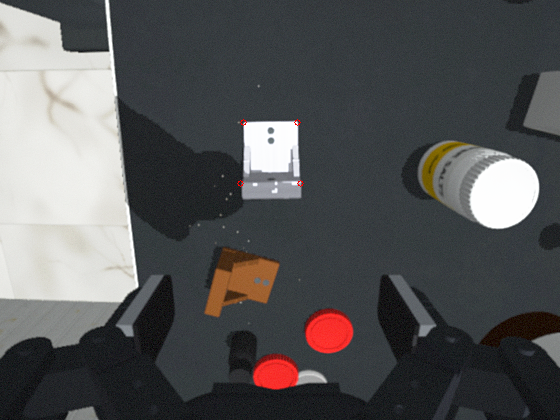

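```bash
python3 -m inch '[[3.2,-1.2,-7.9,0.005,0,0.002,1],[6.5,-2.3,-15.9,0.01,0,0.004,1],[9.8,-3.3,-24.1,0.015,0,0.007,1],[13.1,-4,-32.4,0.02,0,0.009,1],[16.6,-4.7,-40.8,0.025,0,0.011,1],[20.1,-5.2,-49.3,0.029,-0.001,0.013,1],[23.7,-5.5,-58,0.034,-0.001,0.015,1],[27.4,-5.8,-66.7,0.039,-0.001,0.018,1],[31.2,-5.9,-75.4,0.044,-0.001,0.02,1],[35.1,-5.9,-84.2,0.049,-0.001,0.022,1],[39.3,-5.7,-93,0.054,-0.001,0.024,1],[43.6,-5.5,-101.8,0.059,-0.001,0.026,1],[48.1,-5.1,-110.5,0.064,-0.001,0.029,1],[52.9,-4.6,-119.2,0.069,-0.001,0.031,1],[58.1,-4,-127.7,0.074,-0.001,0.033,1],[63.5,-3.2,-136.1,0.079,-0.001,0.035,1],[69.4,-2.3,-144.3,0.083,-0.002,0.038,1],[75.8,-1.2,-152.2,0.088,-0.002,0.04,1],[82.8,0,-159.8,0.093,-0.002,0.042,1],[82.8,0,-159.8,0.093,-0.002,0.042,1]]'
python3 - <<'E'
from h import *
print(manip.get_obs()['q'].round(2))
c=(.4997,-.4132);ed=.9
for b in (.05,0):
    p,R=grasp(c,ed,.007,.011,55,b); print(rel(p,R))
cal,im=snap("wrist","pics/w22.png");np.save("w22.npy",cal)
def P(x,y,z):
    b=bpt(c,ed,y,z); e=np.radians(ed); return b+x*np.array([np.cos(e),np.sin(e),0])
for u in proj(cal,[P(s,y,z) for y,z in((.066,.008),(0.016,.056)) for s in(-.027,.027)]): cv2.circle(im,tuple(np.round(u).astype(int)),3,(0,0,255),1)
cv2.imwrite("pics/w22m.png",im)
E
```

```text
time: 58.0
tcp_pos: [0.494, -0.3055, 0.1742]
tool_rot: [3.124, -0.954, -1.539]
wrist_force: [0.7, 0.2, 0.1]
finger_gap: 0.0856
[ 0.06  0.43 -0.09  1.93  1.13  1.19  2.45]
(array([0.29, 0.32, 0.52]), array([-0.0751, -0.0054,  0.1266]))
(array([0.29, 0.32, 0.52]), array([-0.0748, -0.0056,  0.1766]))
```

View pics/w22m.png

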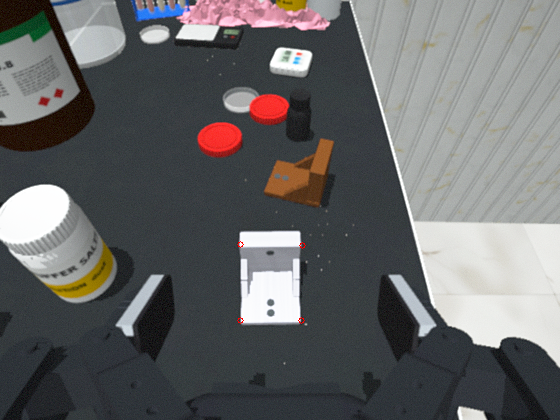

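```bash
python3 - <<'E'
from h import *
c=(.5007,-.4118);ed=.9
for b in (.05,0):
    p,R=grasp(c,ed,.007,.011,55,b); print(rel(p,R))
cal,im=snap("wrist","pics/w23.png");np.save("w23.npy",cal)
def P(x,y,z):
    b=bpt(c,ed,y,z); e=np.radians(ed); return b+x*np.array([np.cos(e),np.sin(e),0])
for u in proj(cal,[P(s,y,z) for y,z in((.066,.008),(0.016,.056)) for s in(-.027,.027)]): cv2.circle(im,tuple(np.round(u).astype(int)),2,(0,0,255),1)
cv2.imwrite("pics/w23m.png",cv2.resize(im[220:340,200:340],None,fx=5,fy=5,interpolation=cv2.INTER_CUBIC))
E
```

```text
(array([0.28, 0.28, 0.3 ]), array([-0.0774, -0.005 ,  0.1254]))
(array([0.28, 0.28, 0.3 ]), array([-0.0772, -0.0052,  0.1754]))
```

View pics/w23m.png

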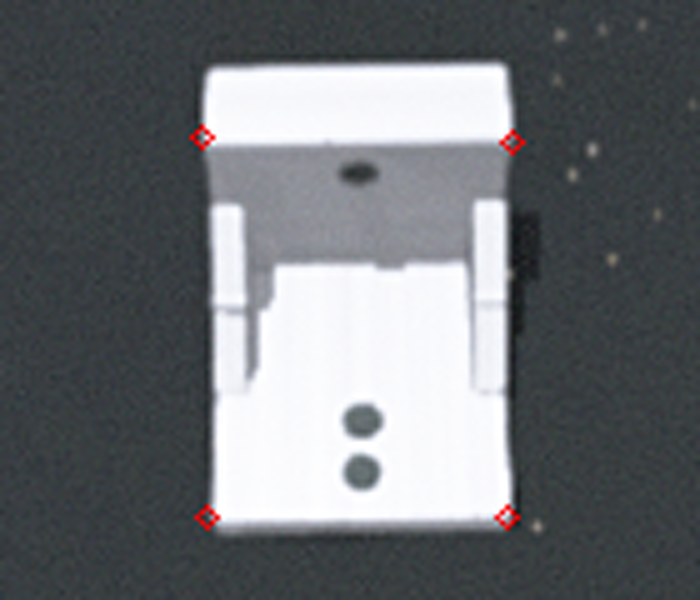

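```bash
python3 -m inch '[[0.3,0.3,0.3,-0.04,-0.003,0.05,1],[0.3,0.3,0.3,-0.077,-0.005,0.1,1],[0.3,0.3,0.3,-0.077,-0.005,0.125,1],[0.3,0.3,0.3,-0.077,-0.005,0.14,1],[0.3,0.3,0.3,-0.077,-0.005,0.155,1],[0.3,0.3,0.3,-0.077,-0.005,0.166,1],[0.3,0.3,0.3,-0.077,-0.005,0.172,1],[0.3,0.3,0.3,-0.077,-0.005,0.175,1],[0.3,0.3,0.3,-0.077,-0.005,0.175,1]]'
python3 - <<'E'
from h import *
p,R=grasp((.5007,-.4118),.9,.007,.011,55,0); print(rel(p,R),manip.get_obs()['tool_rot'])
cal,im=snap("wrist","pics/w24.png")
E
```

```text
time: 59.22
tcp_pos: [0.5023, -0.4049, 0.0132]
tool_rot: [-3.136, -0.961, -1.558]
wrist_force: [-0.0, 0.4, 0.2]
finger_gap: 0.0851
(array([-0.17, -0.07, -0.09]), array([-0.0018,  0.0017,  0.0011])) [-3.13647664 -0.9611737  -1.55770953]
```

View pics/w24.png

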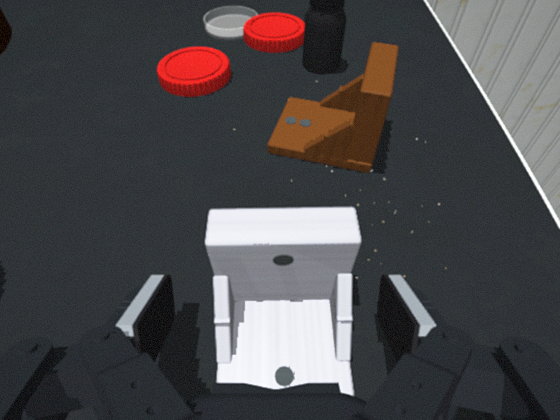

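Correct by 2 mm and close.

```bash
python3 -m inch '[[0,0,0,-0.0015,0.0015,0.001,1],[0,0,0,-0.0015,0.0015,0.001,-1],[0,0,0,-0.0015,0.0015,0.001,-1],[0,0,0,-0.0015,0.0015,0.001,-1],[0,0,0,-0.0015,0.0015,0.001,-1],[0,0,0,-0.0015,0.0015,0.001,-1],[0,0,0,-0.0015,0.0015,0.001,-1]]'
python3 - <<'E'
from h import *
p,R=grasp((.5007,-.4118),.9,.007,.011,55,0); print(rel(p,R),manip.get_obs()['tool_rot'])
E
python3 -m inch '[[0,0,0,0.01,0,-0.007,-1],[0,0,0,0.04,0,-0.028,-1],[0,0,0,0.08,0,-0.056,-1],[0,0,0,0.12,0,-0.085,-1],[0,0,0,0.16,0,-0.113,-1],[0,0,0,0.16,0,-0.113,-1]]'
python3 - <<'E'
from h import *
from plan import *
cal,im=snap("wrist","pics/w25.png")
print(manip.get_obs()['q'])
p,R=place((.4317,.0635),-2.4,.056,.0066,.0118,34.8,.18,flip=-1); print(p)
plan_to(p,R,30,20,seed=np.array([-.3,.73,.3,1.6,-.2,1.6,-1.5]),upto=20)
E
```

```text
time: 60.15
tcp_pos: [0.5006, -0.4051, 0.0114]
tool_rot: [-3.137, -0.962, -1.557]
wrist_force: [-0.9, 2.1, 2.5]
finger_gap: 0.053
(array([-0.15, -0.1 , -0.08]), array([-0.0005,  0.    ,  0.    ])) [-3.13704727 -0.96171638 -1.55746846]
time: 60.9
tcp_pos: [0.5017, -0.4051, 0.2125]
tool_rot: [-3.12, -0.964, -1.572]
wrist_force: [-0.9, -1.2, -3.0]
finger_gap: 0.0527
[ 0.192  0.399 -0.02   1.867  1.18   1.065  2.601]
[0.416 0.064 0.19 ]
goal q [-0.439  0.573  0.497  1.458 -0.25   1.788 -1.517] d [-0.631  0.174  0.517 -0.409 -1.43   0.724 -4.118]
[-2.0,-0.8,9.3,-0.014,0.004,-0.019,-1],[-4.1,-1.3,18.5,-0.028,0.008,-0.037,-1],[-6.4,-1.6,27.7,-0.043,0.012,-0.056,-1],[-8.7,-1.6,36.8,-0.057,0.015,-0.075,-1],[-11.1,-1.3,45.9,-0.071,0.019,-0.094,-1],[-13.5,-0.8,54.8,-0.085,0.023,-0.112,-1],[-16.0,-0.0,63.7,-0.100,0.027,-0.131,-1],[-18.6,1.1,72.4,-0.114,0.031,-0.150,-1],[-21.2,2.5,81.1,-0.128,0.035,-0.168,-1],[-23.8,4.3,89.6,-0.142,0.039,-0.187,-1],[-26.4,6.4,98.0,-0.156,0.043,-0.206,-1],[-29.0,8.9,106.2,-0.171,0.046,-0.225,-1],[-31.6,11.7,114.3,-0.185,0.050,-0.243,-1],[-34.2,15.0,122.2,-0.199,0.054,-0.262,-1],[-36.7,18.8,129.8,-0.213,0.058,-0.281,-1],[-39.1,23.0,137.3,-0.228,0.062,-0.299,-1],[-41.3,27.7,144.5,-0.242,0.066,-0.318,-1],[-43.4,32.9,151.3,-0.256,0.070,-0.337,-1],[-45.3,38.7,157.9,-0.270,0.074,-0.356,-1],[-47.0,45.1,164.1,-0.285,0.077,-0.374,-1]
```

View pics/w25.png

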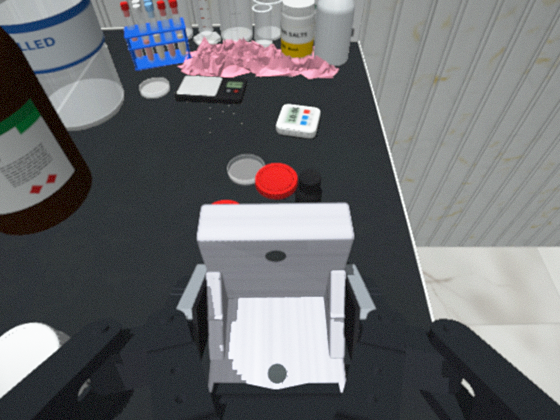

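```bash
python3 -m inch '[[-2,-0.8,9.3,-0.014,0.004,-0.019,-1],[-4.1,-1.3,18.5,-0.028,0.008,-0.037,-1],[-6.4,-1.6,27.7,-0.043,0.012,-0.056,-1],[-8.7,-1.6,36.8,-0.057,0.015,-0.075,-1],[-11.1,-1.3,45.9,-0.071,0.019,-0.094,-1],[-13.5,-0.8,54.8,-0.085,0.023,-0.112,-1],[-16,0,63.7,-0.1,0.027,-0.131,-1],[-18.6,1.1,72.4,-0.114,0.031,-0.15,-1],[-21.2,2.5,81.1,-0.128,0.035,-0.168,-1],[-23.8,4.3,89.6,-0.142,0.039,-0.187,-1],[-26.4,6.4,98,-0.156,0.043,-0.206,-1],[-29,8.9,106.2,-0.171,0.046,-0.225,-1],[-31.6,11.7,114.3,-0.185,0.05,-0.243,-1],[-34.2,15,122.2,-0.199,0.054,-0.262,-1],[-36.7,18.8,129.8,-0.213,0.058,-0.281,-1],[-39.1,23,137.3,-0.228,0.062,-0.299,-1],[-41.3,27.7,144.5,-0.242,0.066,-0.318,-1],[-43.4,32.9,151.3,-0.256,0.07,-0.337,-1],[-45.3,38.7,157.9,-0.27,0.074,-0.356,-1],[-47,45.1,164.1,-0.285,0.077,-0.374,-1]]'
python3 - <<'E'
from plan import *
print(manip.get_obs()['q'])
p,R=place((.4317,.0635),-2.4,.056,.0066,.0118,34.8,.15,flip=-1); print(p)
plan_to(p,R,12,12,seed=np.array([-.5,.6,.4,1.4,-.3,1.78,-1.6]))
E
```

```text
time: 63.45
tcp_pos: [0.4141, 0.0648, 0.1857]
tool_rot: [-2.664, 0.425, 1.495]
wrist_force: [1.1, 0.1, -1.8]
finger_gap: 0.0528
[-0.464  0.536  0.197  1.479  0.095  1.732 -0.457]
[0.416 0.064 0.16 ]
goal q [-0.512  0.627  0.616  1.496 -0.306  1.744 -1.449] d [-0.049  0.091  0.418  0.016 -0.401  0.011 -0.992]
[1.4,1.3,6.2,0.001,0.001,0.002,-1],[2.9,2.4,12.4,0.002,0.002,0.003,-1],[4.5,3.5,18.6,0.003,0.003,0.005,-1],[6.1,4.5,24.9,0.003,0.004,0.007,-1],[7.7,5.4,31.1,0.004,0.005,0.009,-1],[9.4,6.3,37.4,0.005,0.006,0.010,-1],[11.1,7.0,43.6,0.006,0.007,0.012,-1],[12.8,7.7,49.8,0.007,0.008,0.014,-1],[14.6,8.4,56.1,0.008,0.009,0.015,-1],[16.5,8.9,62.3,0.009,0.010,0.017,-1],[18.4,9.4,68.5,0.009,0.011,0.019,-1],[20.3,9.8,74.7,0.010,0.012,0.021,-1]
```

```bash
python3 -m inch '[[1.4,1.3,6.2,0.001,0.001,0.002,-1],[2.9,2.4,12.4,0.002,0.002,0.003,-1],[4.5,3.5,18.6,0.003,0.003,0.005,-1],[6.1,4.5,24.9,0.003,0.004,0.007,-1],[7.7,5.4,31.1,0.004,0.005,0.009,-1],[9.4,6.3,37.4,0.005,0.006,0.01,-1],[11.1,7,43.6,0.006,0.007,0.012,-1],[12.8,7.7,49.8,0.007,0.008,0.014,-1],[14.6,8.4,56.1,0.008,0.009,0.015,-1],[16.5,8.9,62.3,0.009,0.01,0.017,-1],[18.4,9.4,68.5,0.009,0.011,0.019,-1],[20.3,9.8,74.7,0.01,0.012,0.021,-1],[20.3,9.8,74.7,0.01,0.012,0.021,-1],[20.3,9.8,74.7,0.01,0.012,0.021,-1]]'
python3 - <<'E'
from h import *
from plan import *
cal,im=snap("wrist","pics/w26.png")
for dz in (.05,.015,.003,.0): print(rel(*place((.4317,.0635),-2.4,.056,.0067,.0114,34.9,dz,flip=-1)))
E
```

```text
time: 65.2
tcp_pos: [0.4156, 0.0637, 0.1604]
tool_rot: [-3.139, 0.607, -0.034]
wrist_force: [0.5, -0.3, -2.1]
finger_gap: 0.0527
(array([ 0.12, -0.12,  0.4 ]), array([ 0.057, -0.   ,  0.083]))
(array([ 0.12, -0.12,  0.4 ]), array([ 0.077, -0.   ,  0.112]))
(array([ 0.12, -0.12,  0.4 ]), array([ 0.084, -0.   ,  0.122]))
(array([ 0.12, -0.12,  0.4 ]), array([ 0.086, -0.   ,  0.124]))
```

View pics/w26.png

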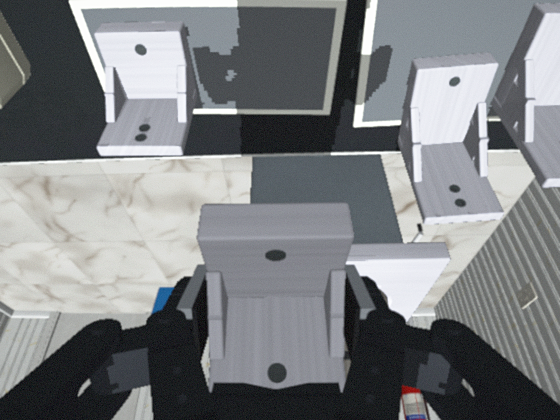

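```bash
python3 -m inch '[[0,0,0.4,0.03,0,0.04,-1],[0,0,0.4,0.055,0,0.08,-1],[0,0,0.4,0.07,0,0.102,-1],[0,0,0.4,0.078,0,0.113,-1],[0,0,0.4,0.082,0,0.119,-1],[0,0,0.4,0.084,0,0.122,-1],[0,0,0.4,0.085,0,0.123,-1],[0,0,0.4,0.086,0,0.124,-1],[0,0,0.4,0.086,0,0.124,-1]]'
python3 - <<'E'
from h import *
cal,im=snap("wrist","pics/w27.png")
cal,im=snap("scene","pics/s27.png")
cv2.imwrite("pics/s27c.png",cv2.resize(im[150:270,80:280],None,fx=4,fy=4,interpolation=cv2.INTER_CUBIC))
E
```

```text
time: 66.38
tcp_pos: [0.4167, 0.0638, 0.0117]
tool_rot: [3.139, 0.605, -0.044]
wrist_force: [0.3, -0.1, 5.3]
finger_gap: 0.0528
```

View pics/s27c.png

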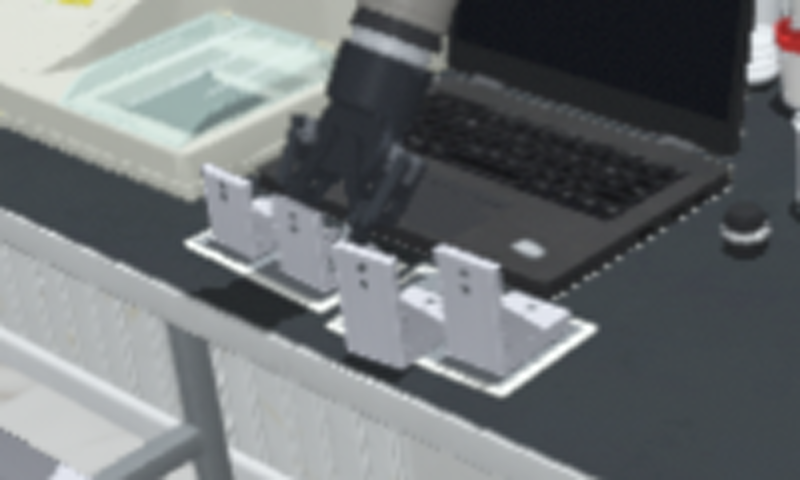

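```bash
python3 -m inch '[[0,0,0,0,0,0,0.6],[0,0,0,0,0,0,0.6],[0,0,0,0,0,0,0.6],[0,0,0,0,0,0,0.6]]'; python3 -m inch '[[0,0,0,0,0,-0.015,0.6],[0,0,0,0,0,-0.04,0.6],[0,0,0,0,0,-0.08,0.6],[0,0,0,0,0,-0.13,0.6],[0,0,0,-0.035,0,-0.18,0.6],[0,0,0,-0.035,0,-0.18,0.6],[0,0,0,-0.035,0,-0.18,0.6]]'
python3 - <<'E'
from h import *
print(manip.get_obs()['q'].round(2))
cal,im=snap("wrist","pics/w28.png");np.save("w28.npy",cal)
E
```

```text
time: 66.97
tcp_pos: [0.4161, 0.0638, 0.0101]
tool_rot: [3.139, 0.606, -0.044]
wrist_force: [0.5, 0.4, -0.8]
finger_gap: 0.0683
time: 67.85
tcp_pos: [0.4902, 0.0609, 0.1785]
tool_rot: [3.139, 0.604, -0.044]
wrist_force: [-0.5, -0.6, -0.3]
finger_gap: 0.068
[-0.38  0.74  0.51  1.22 -0.3   1.88 -1.49]
```

View pics/w28.png

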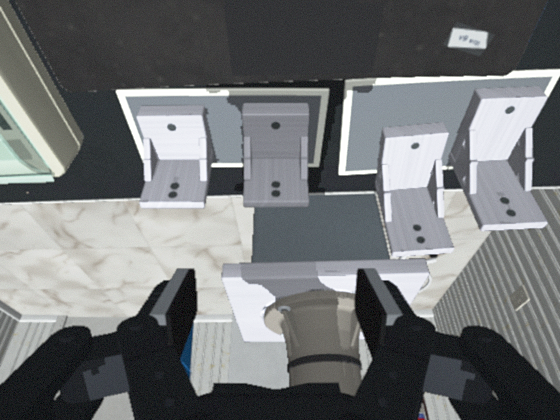

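```bash
python3 - <<'E'
from h import *
im=cv2.imread("pics/w28.png")
c=cv2.resize(im[65:210,330:530],None,fx=4,fy=4,interpolation=cv2.INTER_CUBIC)
for i in range(0,200,20): cv2.putText(c,str(330+i),(i*4,8),0,0.3,(0,255,255),1)
for i in range(0,145,20): cv2.putText(c,str(65+i),(0,i*4+4),0,0.3,(0,255,255),1)
cv2.imwrite("pics/w28c.png",c)
E
```

```text
(no output)
```

View pics/w28c.png

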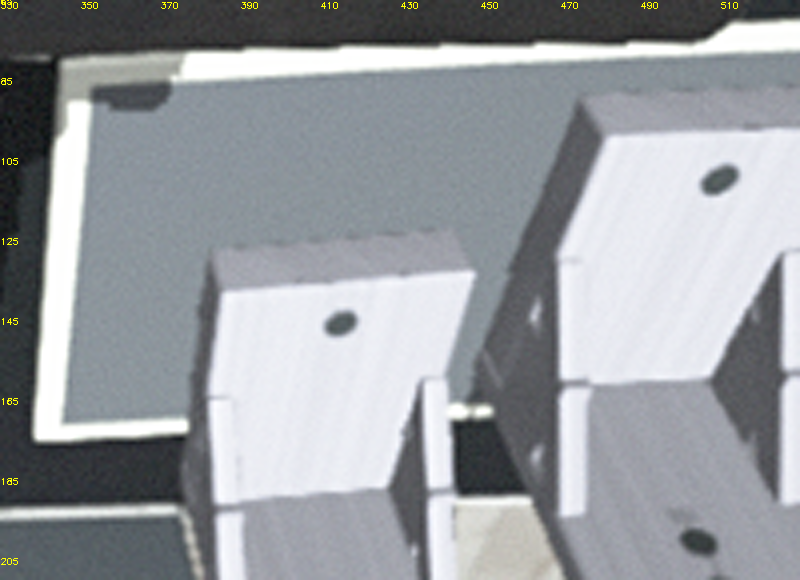

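```bash
python3 - <<'E'
from h import *
cal=np.load("w28.npy",allow_pickle=True).item()
E=onz(cal,[(382.5,127.5),(444.25,123)],.003)[:,:2];F=onz(cal,[(385,138),(448.5,132.75)],.019)[:,:2]
for e in (E,F):
    d=e[0]-e[1];print(e,e.mean(0),np.degrees(np.arctan2(-d[0],d[1])),np.linalg.norm(d))
# strip corners wide
print(onz(cal,[(330+92/4,65+88/4),(330+62/4,65+424/4)],.003))
E
```

```text
[[ 0.43368413 -0.03061974]
 [ 0.43701544 -0.08434106]] [ 0.43534979 -0.0574804 ] 3.548417536524911 0.05382450202942545
[[ 0.43532809 -0.02932359]
 [ 0.43936992 -0.08230284]] [ 0.43734901 -0.05581322] 4.362690515531106 0.05313320265954057
[[ 4.74902051e-01  3.86687830e-04  3.00000000e-03]
 [ 3.80636708e-01 -3.87593219e-03  3.00000000e-03]]
```

```bash
python3 - <<'E'
from plan import *
plan_to(np.array([.3645+.02,-.0615,.20]),tool(93.9,0,1),14,seed=np.array([.2,.1,0,1.9,0,1.14,.3]),g='0')
E
```

```text
goal q [ 0.399  0.014 -0.286  1.945  0.004  1.183  0.18 ] d [ 0.776 -0.722 -0.794  0.726  0.304 -0.693  1.672]
[1.9,1.9,-6.8,-0.007,0.009,0.003,0],[3.3,4.2,-13.7,-0.014,0.018,0.006,0],[4.0,6.8,-20.6,-0.020,0.027,0.008,0],[4.2,9.5,-27.5,-0.027,0.036,0.011,0],[3.7,12.3,-34.4,-0.034,0.045,0.014,0],[2.6,15.2,-41.2,-0.041,0.054,0.017,0],[0.8,18.0,-48.1,-0.047,0.064,0.019,0],[-1.7,20.6,-54.8,-0.054,0.073,0.022,0],[-4.9,22.9,-61.5,-0.061,0.082,0.025,0],[-8.7,24.8,-68.0,-0.068,0.091,0.028,0],[-13.0,26.2,-74.5,-0.074,0.100,0.030,0],[-18.0,26.9,-80.8,-0.081,0.109,0.033,0],[-23.3,27.0,-87.0,-0.088,0.118,0.036,0],[-29.0,26.2,-93.1,-0.095,0.127,0.039,0]
```

```bash
python3 -m inch '[[1.9,1.9,-6.8,-0.007,0.009,0.003,0],[3.3,4.2,-13.7,-0.014,0.018,0.006,0],[4,6.8,-20.6,-0.02,0.027,0.008,0],[4.2,9.5,-27.5,-0.027,0.036,0.011,0],[3.7,12.3,-34.4,-0.034,0.045,0.014,0],[2.6,15.2,-41.2,-0.041,0.054,0.017,0],[0.8,18,-48.1,-0.047,0.064,0.019,0],[-1.7,20.6,-54.8,-0.054,0.073,0.022,0],[-4.9,22.9,-61.5,-0.061,0.082,0.025,0],[-8.7,24.8,-68,-0.068,0.091,0.028,0],[-13,26.2,-74.5,-0.074,0.1,0.03,0],[-18,26.9,-80.8,-0.081,0.109,0.033,0],[-23.3,27,-87,-0.088,0.118,0.036,0],[-29,26.2,-93.1,-0.095,0.127,0.039,0],[-29,26.2,-93.1,-0.095,0.127,0.039,0],[-29,26.2,-93.1,-0.095,0.127,0.039,0]]'
python3 - <<'E'
from h import *
print(manip.get_obs()['q'].round(2))
cal,im=snap("wrist","pics/w29.png");np.save("w29.npy",cal)
E
```

```text
time: 69.9
tcp_pos: [0.3842, -0.0612, 0.1999]
tool_rot: [-3.141, -0.001, 1.637]
wrist_force: [0.3, 0.3, -0.1]
finger_gap: 0.043
[-0.16 -0.    0.27  1.96  0.    1.18  0.18]
```

View pics/w29.png

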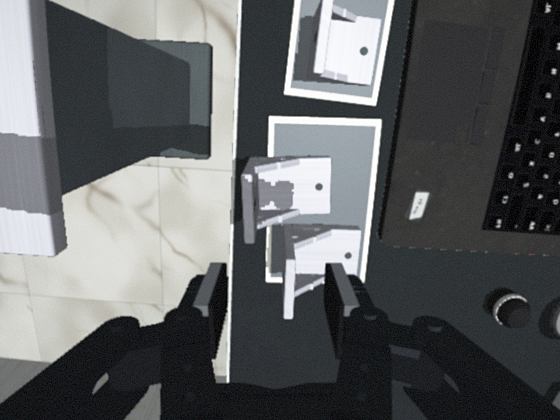

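```bash
python3 - <<'E'
from h import *
im=cv2.imread("pics/w29.png")
c=cv2.resize(im[140:330,225:385],None,fx=4,fy=4,interpolation=cv2.INTER_CUBIC)[:600]
cv2.imwrite("pics/w29c.png",c)
E
```

```text
(no output)
```

View pics/w29c.png

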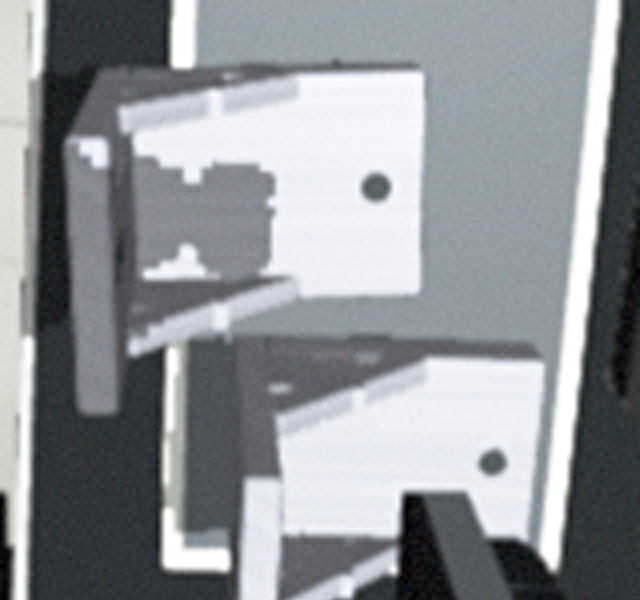

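```bash
python3 - <<'E'
from h import *
cal=np.load("w29.npy",allow_pickle=True).item()
T=onz(cal,[(241.25,175.5),(252,175.5),(254.5,243.25),(244.5,243.75)],.091)[:,:2];print(T,T.mean(0))
d=T[0]-T[3];d2=T[1]-T[2];print(np.linalg.norm(d),[np.degrees(np.arctan2(-a[0],a[1])) for a in(d,d2)])
F=onz(cal,[(330.5,157.5),(329.5,213.25)],.019)[:,:2];print(F,F.mean(0))
# strip of wide board: left corners etc
S=onz(cal,[(225+195/4,140+548/4)],.003);print(S)
c=T.mean(0)
print(rel([c[0],c[1],.10],tool(93.2,0,1)),rel([c[0],c[1],.065],tool(93.2,0,1)))
E
```

```text
[[ 0.3588444  -0.03709136]
 [ 0.36655164 -0.03658677]
 [ 0.37089819 -0.08876113]
 [ 0.36331094 -0.08968381]] [ 0.36490129 -0.06303077]
0.05278177443634757 [np.float64(4.85434049183376), np.float64(4.762210343442801)]
[[ 0.43325827 -0.0298856 ]
 [ 0.43821086 -0.08296048]] [ 0.43573456 -0.05642304]
[[ 0.38992873 -0.16237712  0.003     ]]
(array([-0.03, -0.05,  0.63]), array([-0.0005, -0.0196,  0.1   ])) (array([-0.03, -0.05,  0.63]), array([-0.0005, -0.0196,  0.135 ]))
```

```bash
python3 -m inch '[[0,0,-0.9,0,-0.02,0.03,0],[0,0,-0.9,-0.0005,-0.02,0.08,0],[0,0,-0.9,-0.0005,-0.02,0.11,0],[0,0,-0.9,-0.0005,-0.02,0.125,0],[0,0,-0.9,-0.0005,-0.02,0.133,0],[0,0,-0.9,-0.0005,-0.02,0.133,0]]'
python3 - <<'E'
from h import *
cal,im=snap("wrist","pics/w30.png");cal,im=snap("scene","pics/s30.png")
cv2.imwrite("pics/s30c.png",cv2.resize(im[150:270,80:280],None,fx=4,fy=4,interpolation=cv2.INTER_CUBIC))
E
```

```text
time: 70.7
tcp_pos: [0.3645, -0.0634, 0.0671]
tool_rot: [-3.141, -0.0, 1.654]
wrist_force: [0.3, 0.4, 0.3]
finger_gap: 0.043
```

View pics/w30.png

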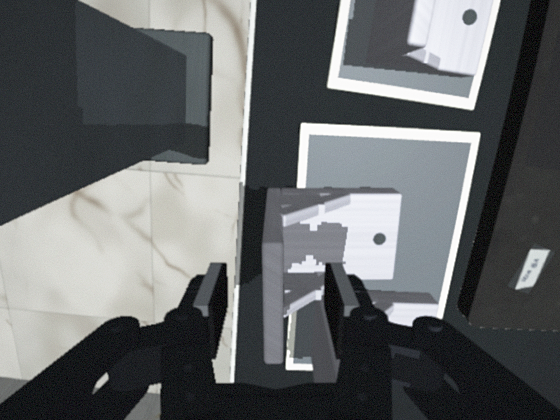

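View pics/s30c.png

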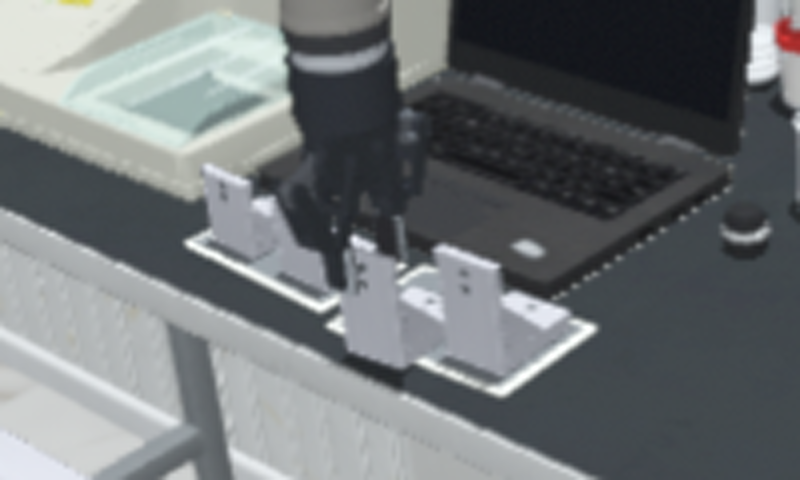

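```bash
python3 -m inch '[[0,0,0,0,0,0,-1],[0,0,0,0,0,0,-1],[0,0,0,0,0,0,-1],[0,0,0,0,0,0,-1],[0,0,0,0,0,0,-1],[0,0,0,0,0,0,-1]]'
python3 -m inch '[[0,0,0,0,0,-0.005,-1],[0,0,0,0,0,-0.015,-1],[0,0,0,0,0,-0.025,-1],[0,0,0,0,0,-0.025,-1]]'
python3 - <<'E'
from h import *
cal,im=snap("wrist","pics/w31.png");np.save("w31.npy",cal)
# target: corner frame: long leg mid-thickness centre
y=np.radians(2.3);ux=np.array([np.cos(y),np.sin(y)]);uy=np.array([-np.sin(y),np.cos(y)])
c=np.array([.4313,-.0815])+.045*uy
t=c+(-.038+.004)*ux; print(t)
print(rel([t[0],t[1],.0671],tool(92.3,0,1)))
E
```

```text
time: 71.55
tcp_pos: [0.3648, -0.0633, 0.068]
tool_rot: [3.14, -0.001, 1.655]
wrist_force: [-1.4, 0.5, 4.6]
finger_gap: 0.0068
time: 72.05
tcp_pos: [0.3655, -0.0634, 0.0934]
tool_rot: [3.138, -0.0, 1.655]
wrist_force: [0.0, 0.4, -2.5]
finger_gap: 0.007
[ 0.39552146 -0.03790073]
(array([ 0.12, -0.03,  2.49]), array([0.0228, 0.0326, 0.0259]))
```

View pics/w31.png

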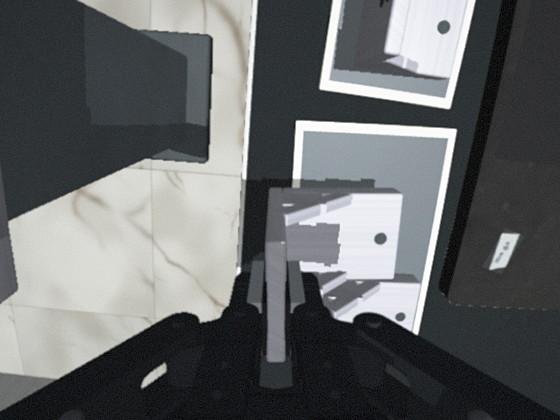

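```bash
python3 -m inch '[[0,0,1,0.01,0.012,0,-1],[0,0,2.5,0.023,0.0325,0,-1],[0,0,2.5,0.023,0.0325,0,-1],[0,0,2.5,0.023,0.0325,0.01,-1],[0,0,2.5,0.023,0.0325,0.018,-1],[0,0,2.5,0.023,0.0325,0.022,-1],[0,0,2.5,0.023,0.0325,0.024,-1],[0,0,2.5,0.023,0.0325,0.0255,-1],[0,0,2.5,0.023,0.0325,0.0255,-1]]'
```

```text
time: 73.22
tcp_pos: [0.3943, -0.0379, 0.0681]
tool_rot: [-3.141, -0.001, 1.611]
wrist_force: [-4.4, -0.6, 9.1]
finger_gap: 0.0071
```

Contact with the board; release and rise clear.

```bash
python3 -m inch '[[0,0,0,0,0,0,0],[0,0,0,0,0,0,0],[0,0,0,0,0,0,0],[0,0,0,0,0,0,0],[0,0,0,0,0,-0.02,0],[0,0,0,0,0,-0.05,0],[0,0,0,0,0,-0.1,0],[0,0,0,0,0,-0.16,0],[0,0,0,0,0,-0.2,0],[0,0,0,0,0,-0.2,0]]'
python3 - <<'E'
from h import *
cal,im=snap("wrist","pics/w32.png");np.save("w32.npy",cal)
cv2.imwrite("pics/w32c.png",cv2.resize(im[60:320,200:440],None,fx=2.3,fy=2.3,interpolation=cv2.INTER_CUBIC))
print(manip.get_obs()['q'])
E
```

```text
time: 74.47
tcp_pos: [0.3972, -0.038, 0.2703]
tool_rot: [3.133, -0.0, 1.611]
wrist_force: [-0.4, -0.5, 0.2]
finger_gap: 0.0427
[-0.20975827 -0.03583923  0.2557148   1.82175272  0.00832929  1.35063879
  0.08414217]
```

View pics/w32.png

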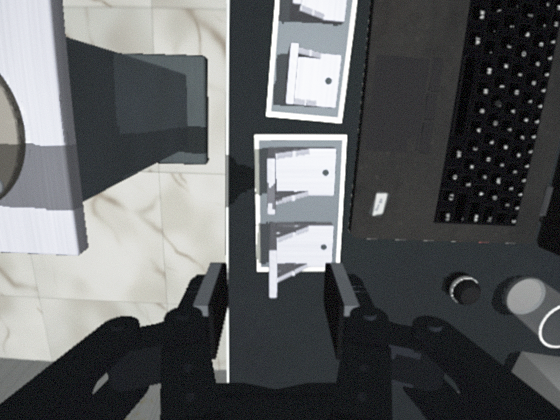

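```bash
python3 -m inch '[[0,0,0,0.03,0,-0.03,0],[0,0,0,0.06,-0.02,-0.03,0],[0,0,0,0.06,-0.03,-0.03,0],[0,0,0,0.06,-0.03,-0.03,0],[0,0,0,0.06,-0.03,-0.03,0]]'
python3 - <<'E'
from h import *
cal,im=snap("wrist","pics/w33.png");np.save("w33.npy",cal)
a=im[20:310,180:400]
cv2.imwrite("pics/w33c.png",cv2.resize(a,None,fx=2,fy=2,interpolation=cv2.INTER_CUBIC))
E
```

```text
time: 75.15
tcp_pos: [0.3624, 0.0199, 0.2963]
tool_rot: [-3.141, -0.0, 1.609]
wrist_force: [0.0, -0.0, 0.5]
finger_gap: 0.0427
```

View pics/w33c.png

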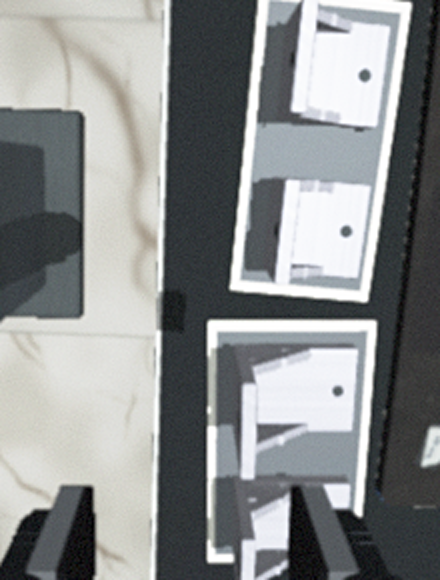

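```bash
python3 -m inch '[[0,0,0,-0.09,-0.05,-0.02,0],[0,0,0,-0.09,-0.05,-0.02,0],[0,0,0,-0.09,-0.05,-0.02,0],[0,0,0,-0.09,-0.05,-0.02,0],[0,0,0,-0.09,-0.05,-0.02,0]]'
python3 - <<'E'
from h import *
cal,im=snap("wrist","pics/w34.png");np.save("w34.npy",cal)
def crop(x0,y0,x1,y1,f,n):
    c=cv2.resize(im[y0:y1,x0:x1],None,fx=f,fy=f,interpolation=cv2.INTER_CUBIC)
    for i in range(0,x1-x0,10): cv2.putText(c,str(x0+i),(i*f,8),0,0.3,(0,0,255),1)
    for i in range(0,y1-y0,10): cv2.putText(c,str(y0+i),(0,i*f+4),0,0.3,(0,0,255),1)
    cv2.imwrite(n,c)
import sys
cv2.imwrite("pics/w34v.png",im)
crop(210,0,350,130,4,"pics/a.png");crop(210,110,350,250,4,"pics/b.png")
E
```

```text
time: 75.82
tcp_pos: [0.3163, -0.0702, 0.3165]
tool_rot: [-3.141, -0.0, 1.613]
wrist_force: [-0.1, 0.5, -0.4]
finger_gap: 0.0426
```

View pics/w34v.png

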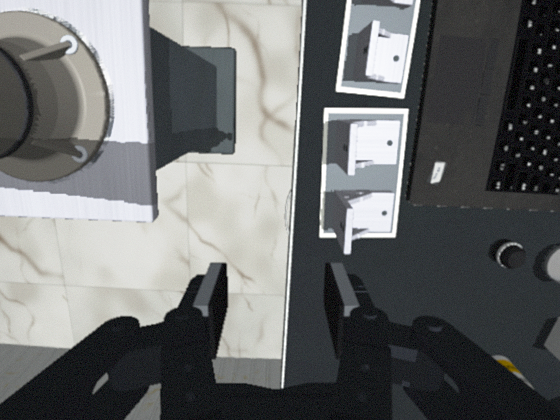

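```bash
python3 - <<'E'
from h import *
def crop(im,x0,y0,x1,y1,f,n):
    c=cv2.resize(im[y0:y1,x0:x1],None,fx=f,fy=f,interpolation=cv2.INTER_CUBIC)
    for i in range(0,x1-x0,10): cv2.putText(c,str(x0+i),(i*f,8),0,0.3,(0,0,255),1);cv2.line(c,(i*f,10),(i*f,14),(0,0,255),1)
    for i in range(0,y1-y0,10): cv2.putText(c,str(y0+i),(0,i*f+4),0,0.3,(0,0,255),1)
    cv2.imwrite(n,c)
crop(cv2.imread("pics/w34.png"),312,98,417,248,4,"pics/a.png")
crop(cv2.imread("pics/w33.png"),285,10,395,155,4,"pics/b.png")
E
```

```text
(no output)
```

View pics/a.png

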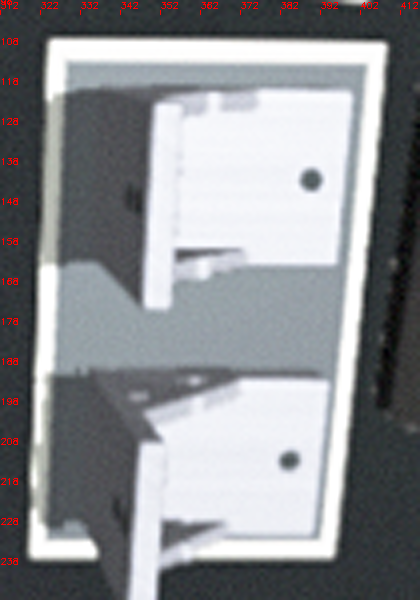

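View pics/b.png

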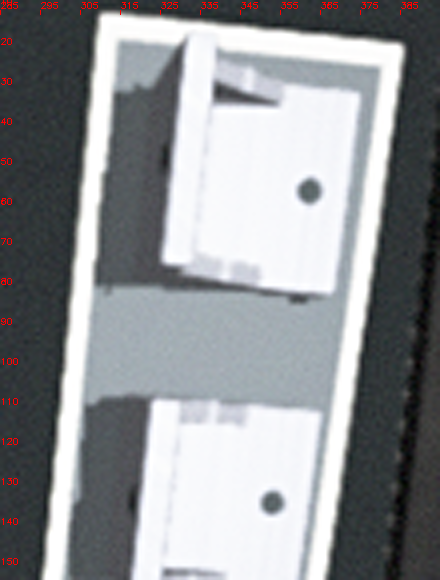

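```bash
python3 - <<'E'
from h import *
def go(f,off,strip,parts,h,half):
    cal=np.load(f,allow_pickle=True).item()
    W=lambda pts,z: onz(cal,np.array(pts)/4+off,z)[:,:2]
    return W
W=go("w34.npy",(312,98),0,0,0,0)
S=W([(68,65),(366,65),(320,537),(47,535)],.003); print('strip',S.round(4).tolist())
uy=(S[0]+S[1]-S[2]-S[3]);uy/=np.linalg.norm(uy);ux=np.array([uy[1],-uy[0]]);c=S.mean(0);print('c',c,'yaw',np.degrees(np.arctan2(ux[1],ux[0])),'sz',np.linalg.norm(S[0]-S[1]),np.linalg.norm(S[1]-S[2]))
for n,p in (('L1',[(352,92),(338,264)]),('L2',[(328,378),(312,533)])):
    F=W(p,.019);d=F[0]-F[1];print(n,'yaw',np.degrees(np.arctan2(-d[0],d[1])),'w',np.linalg.norm(d),'x end/c',((F-c)@ux).round(4),'y',((F-c)@uy).round(4))
W=go("w33.npy",(285,10),0,0,0,0)
S=W([(120,40),(380,68),(309,578),(64,578)],.003)
L=S[0]-S[3];r=S[1]-S[2];print('narrow',S.round(4).tolist(),[np.degrees(np.arctan2(-a[0],a[1])) for a in(L,r)])
uy=r/np.linalg.norm(r);ux=np.array([uy[1],-uy[0]]);m=(S[0]+S[1])/2
for n,p in (('S2',[(359,93),(334,294)]),('S1',[(321,411),(304,560)])):
    F=W(p,.019);d=F[0]-F[1];print(n,'yaw',np.degrees(np.arctan2(-d[0],d[1])),'w',np.linalg.norm(d),'x end/c',((F-m)@ux).round(4),'y from end',((F-m)@uy).round(4))
E
```

```text
strip [[0.3812, -0.0053], [0.4749, -0.0006], [0.4817, -0.158], [0.3872, -0.161]]
c [ 0.43124434 -0.08120526] yaw 2.335860936188026 sz 0.09381020075582928 0.15754696328023077
L1 yaw 3.072308261982898 w 0.05268333026874359 x end/c [0.0377 0.0384] y [0.0712 0.0186]
L2 yaw 2.3040616159716394 w 0.05301860245199248 x end/c [0.0388 0.0388] y [-0.0183 -0.0713]
narrow [[0.4011, 0.1871], [0.475, 0.1836], [0.4693, 0.0388], [0.3939, 0.0357]] [np.float64(-2.717757626411595), np.float64(-2.2600745341003283)]
S2 yaw -1.6845961347680793 w 0.05274304918477731 x end/c [0.028  0.0286] y from end [-0.0105 -0.0633]
S1 yaw -0.6908423590847752 w 0.042744219270356584 x end/c [0.0295 0.0306] y from end [-0.0954 -0.1381]
```

```bash
python3 - <<'E'
from h import *
cal,im=snap("scene","pics/s35.png")
cal,t=snap("top","pics/t35.png")
cv2.imwrite("pics/f35.png",np.vstack([cv2.resize(im[150:300,60:400],(800,353)),cv2.resize(t[130:290,110:450],(800,376))])[:, :][0:729:1] if 0 else cv2.resize(np.vstack([cv2.resize(im[150:300,60:400],(800,353)),cv2.resize(t[130:290,110:450],(800,376))]),(640,583)))
E
```

```text
(no output)
```

View pics/f35.png

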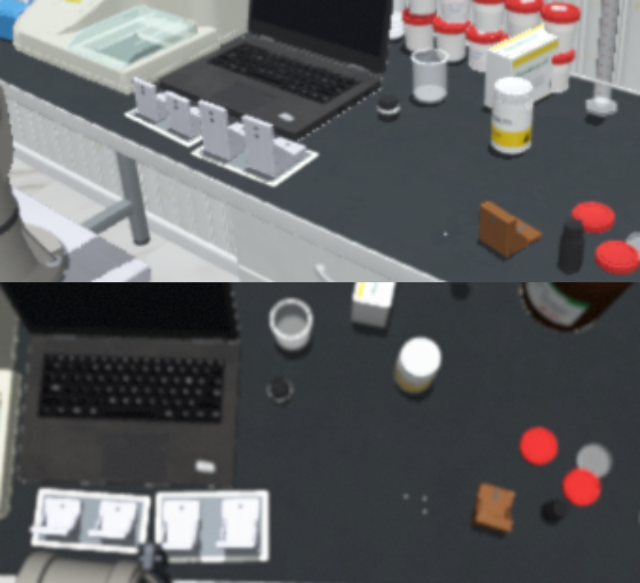

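```bash
python3 -c "
from h import *
print(manip.get_obs()['time']); print(manip.finish_job())"
```

```text
75.975
the job is handed in; nothing more can be done
None
```

I handed the job in at about 76 s with all four brackets standing on their short legs, long legs upright. The two large ones are in a row on the wide board and the two small ones on the narrow board.

- **How it was done:** each bracket was gripped across its width, lifted, tipped 90° and set down on its board. The right-hand large bracket, once placed, blocked the tipping grasp on the left small bracket. I therefore moved that small one to open worktop and gripped it again there.
- **The knock:** the first large bracket placed was knocked about 3–4 cm off its spot, half off the board. I gripped it by its upright leg and put it back.

**Last checks, from wrist camera pictures:**

| Bracket | Margin to strip edges | Angle to board |
|---|---|---|
| Large, left | about 9 mm | about 0.7° |
| Large, right | about 8–9 mm | about 0° |
| Small, left | about 8–10 mm | about 0.6–1° |
| Small, right | about 7–8 mm by estimate | see below |

- **One reading disagreed:** the right small bracket measured about 1.7° off square to its board. Its edge was only partly visible there, and it ran parallel to the left small bracket's edge, so I took this as a measuring error and did not look again.
- **Surroundings:** the beaker, jar and black bottle, and the brown look-alike bracket, look unmoved in the final scene and top pictures. The gripper was about 30 cm above the worktop and touching nothing.

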